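Mount a wire reel loosely between the cones of a pay-off stand

TASK

Load the wire reel into the pay-off stand: lay it on the two rollers with one end of its hub over the fixed head cone, and bring the sliding tailstock up so that its cone enters the other end of the hub. Each cone should go in just to the ring scribed round it, level with the flange face, so that the tapers nest loosely without touching and the reel still turns freely; do not force or wedge it, and leave the other things on the bench where they are.

Things in the scene. Friction and masses are not known exactly. Their poses are not given: they have to be found in the camera images.
- reel: Reel of copper wire with two black flanges, at first lying on its flange rims on the worktop. Origin at its centre, own y along its axis (both ends alike). 74 mm wide over the flanges (each 6 mm thick), flanges 80 mm across, winding 50 mm across and 62 mm wide between the flanges; about 0.35 kg. Each end of the hub is a tapered bore: 35 mm wide at the flange face, narrowing by 6 mm per 10 mm of depth.
- payoff_stand: Grey pay-off stand, fixed to the worktop, 124 mm wide (x) and 258 mm long (y -189 to +69 mm). Origin on its underside, below the middle of the reel when loaded; y along the cones' axis, head end at +y; the axis is 64 mm up. Two free rollers (18 mm thick, x = -30 and +30, y -70 to +50) carry the 80 mm flanges with the reel on the axis. Head upright: y +55 to +69, 88 mm high.
- head_cone: Fixed aluminium head cone on the stand, pointing to the stand's -y. Origin on the axis in the plane of its scribed black ring (30 mm across), at y +37 mm of the stand, 64 mm up. The cone runs from 41 mm across at the upright (18 mm behind the ring) to 18 mm at the tip (20 mm ahead of the ring). Loaded right, the ring is level with the flange face: reel centre 37 mm away; at 28.7 mm the tapers wedge.
- tail_cone: The same cone on the tailstock, pointing to the stand's +y, on the same axis. Origin on the axis in the plane of its scribed black ring; tip 20 mm ahead. Axes as the stand's. Loaded right, the ring is level with the other flange face: reel centre 37 mm away; wedges at 28.7 mm.
- tailstock (a joint): Travel of the tailstock on the stand's guide bars, in m: 0 drawn right back (ring at y -112 mm of the stand), growing toward the head to 0.090; 0.075 brings the ring to y -37 mm. It takes about 3 N to slide and stays where it is left.
- tail_knob (a point): Middle of the grip of the tailstock's upright black round knob, 23 mm thick (standing 42 mm above the tailstock's housing, from 25 mm below this point to 16 mm above it), 111 mm above the worktop, straight above the axis, 40 mm behind the tail cone's ring.
- battery: small block battery lying flat, black and tan case, 49 x 27 x 18 mm; a bystander, loose; origin under its centre
- flux_pot: small yellowed pot with a lid, 38 mm across, 38 mm high; a bystander, loose; origin under its centre

How it is judged:
By the outcome, as a careful person would: the job done as asked, in the order asked, and still so for the second after the job is handed in, with the robot touching nothing.
It also fails if it takes over 61 s, if anything falls off the work surface, if the arm or the gripper's body presses on something with over 40 N, if the wrist force passes 120 N, or if a joint passes its speed limit or range.

ROBOT

A 7-joint arm with a two-finger parallel gripper is mounted at the origin on a cart in front of the work surface, level with it; the furniture and walls round the work are solid. World frame = base frame: x ahead of the robot, y to its left, z up, the work surface at z = 0. Lengths are in m, angles in rad, forces in N, time in s.
With the tool pointing down it reaches from about 0.425 to 0.875 m from the base axis. Payload 4.7 kg.
Tool frame: the origin (TCP) lies midway between the tips of the shut fingers; the grasp point (between the pads) lies behind it (grip_point_offset is the x of the grasp point in the tool frame, in m); x points along the fingers, y is the direction in which the jaws open and shut, and the axes are right-handed (so a half turn about x gives the same grasp; the last joint's range is limited). The gripper opens to 85 mm and grips with 20 to 120 N. Pads are 22 mm wide; open, the fingers measure 114 mm over their backs; the gripper's body (76 mm by 85 mm) begins 54 mm behind the grasp point. The pads swing forward as they close: fully open they stand 13 mm farther back than shut.
Start: joints at [1.116, 0.321, -0.07, 1.45, 0.023, 1.371, -0.057], TCP at [0.294, -0.58, 0.231] pointing down, gripper open.
Joint ranges: [-2.86, 2.86], [-0.3, 2.09], [-1.38, 1.24], [0.06, 2.45], [-1.56, 4.7], [0.09, 2.05], [-2.69, 2.69]. Speed limits (rad/s): [2.57, 2.57, 3.14, 3.14, 3.14, 3.14, 3.14].

INTERFACE

Orientations are given as a unit quaternion [w, x, y, z].
In Python, from workcell import read_state, read_camera, calibration, job_done, grip_point_offset gives the robot as it stands.
- The arm moves only by the tool move_arm, never from a script. Its argument "series" is a list of rows, each a list of 3 entries, a list of its own where there are three numbers: the shift along the tool's x, y, z in cm, then the turn, a rotation vector about the tool's x, y, z in degrees, then the opening, from -1 (shut) to 1 (fully open), so that 0 is half open. In form: [[[dx, dy, dz], [rx, ry, rz], jaw], ...]. A call has 1 to 20 rows; each row shifts and turns the commanded pose from where the row before left it, along the tool's axes as they then stand; what a row does not reach is not made up. A row lasts 1/12 s, in which the tool goes at most 41.7 mm and 7.16 degrees, less where a joint would pass 70% of its speed; a pose out of reach is approached as far as the arm can. A call is refused whole if a number of a shift passes 4.17 or a number of a turn 7.16, either way. A call with a gripper value outside its range is refused whole. The fingers move at their own pace and stop on an object; "newtons" is the grip in N (left out, the last holds). Time passes only in rows, so rows that do not move let the fingers close. It gives the time, the measured TCP pose, the force and the opening at its end, in the units of the state.
- read_state(): the state, without advancing time (a new reading comes with each control period).
- read_camera(name): name is "scene" or "top" or "wrist"; returns (picture, depth): 480x640x3 uint8, blue, green, red; 480x640 float32, m along the optical axis (not along the pixel's ray), 0 where there is no reading.
- calibration(name): a dict with "fx", "fy", "cx", "cy" (pixels), "distortion" ([k1, k2, p1, p2, k3] as OpenCV has them; the pictures are not rectified), "rvec" (rotation vector, rad) and "tvec" (3), from world to camera coordinates, as OpenCV has them; the wrist camera has in their place "mount" (4x4, takes a point from camera to tool coordinates, whose origin is the TCP and whose axes are the tool frame's). Camera axes: x right, y down, z forward; pixel columns grow to the right and rows downward; lengths in m; the calibration is good to about 2 mm. A picture is of the moment at which its call begins: read the wrist's pose just before it. calibration takes no time and is no camera call.
- job_done(): hands the job in, once; it reports no verdict.
The state is a dict: "t": time; "joint_pos": joint angles; "joint_velocities": joint speeds; "joint_torque": joint torques, N m; "eef_pos": TCP position; "tcp_rot": TCP orientation; "wrist_force": force on the tool from outside, world axes, zero at the start; "ft_torque": the same for the moment, N m; "width": finger opening in m.
Only numpy, scipy, OpenCV 4.12 (cv2) and the standard library are available. Lean on these libraries where they do the work, as an engineer would, in place of code of your own. Each camera call takes 0.05 s, during which the arm holds its last target.

## Working session

There is one attempt and no reset: what is moved stays moved. The work goes in short steps, Python scripts to look and compute and a tool call to move; the robot and the scene stay as the last step left them, time stands still between calls to the robot, and variables do not carry over. Pictures are saved under pics/ and viewed, and the job is handed in when it is done.

Besides the shell and the picture viewer there is one more tool, called after "Emit:" in YAML: its name, and indented under it one key for each argument. move_arm: Moves the arm, as the interface text tells. Its arguments: {"type":"object","properties":{"series":{"type":"array"},"newtons":{"type":"number"}},"required":["series"]}

```bash
mkdir -p pics; ls; python3 - <<'E'
from workcell import *
import cv2
print(read_state()); print(grip_point_offset)
for n in ("scene","top","wrist"):
    p,d=read_camera(n); cv2.imwrite(f"pics/{n}0.png",p); import numpy as np; np.save(f"pics/{n}0.npy",d); print(n,calibration(n))
E
```

```text
pics
{'t': 0.0, 'joint_pos': array([ 1.11608525,  0.32184787, -0.0701169 ,  1.45167234,  0.02257233,
        1.37080558, -0.05688782]), 'joint_velocities': array([-0.00024487, -0.001201  ,  0.00084598,  0.00043692, -0.00075705,
       -0.00120255,  0.00083018]), 'joint_torque': array([-2.51628580e-04, -4.93581855e+01, -3.82141666e-01, -3.14334118e+01,
        1.30839221e-02,  1.13325828e-02, -2.53570920e-05]), 'eef_pos': array([ 0.29342469, -0.57939481,  0.23020893]), 'tcp_rot': array([-0.16359542, -0.68758255, -0.16492305,  0.68794415]), 'wrist_force': array([0.23877478, 0.17823032, 0.72677124]), 'ft_torque': array([-0.01869107,  0.01255595, -0.01342097]), 'width': 0.08523906081616288}
-0.0187
scene {'fx': 492.9865984622705, 'fy': 492.9865984622705, 'cx': 309.75583002898077, 'cy': 244.7411997150994, 'distortion': array([0.02949166, 0.        , 0.        , 0.        , 0.        ]), 'rvec': array([ 2.14374729, -0.6902393 ,  0.32967774]), 'tvec': array([-0.59235168,  0.13517316,  0.94457712])}
top {'fx': 529.5215260239199, 'fy': 529.5215260239199, 'cx': 318.85409083917403, 'cy': 236.51329372487524, 'distortion': array([-0.09671881,  0.        ,  0.        ,  0.        ,  0.        ]), 'rvec': array([ 2.18583653, -2.192882  ,  0.11653737]), 'tvec': array([-0.2862444 ,  0.53140117,  0.98044674])}
wrist {'fx': 359.15672724255586, 'fy': 359.15672724255586, 'cx': 314.2277070837194, 'cy': 241.81391839916412, 'distortion': array([-0.00623992,  0.        ,  0.        ,  0.        ,  0.        ]), 'mount': array([[ 2.54517237e-04, -3.22383224e-01,  9.46609208e-01,
        -1.41921134e-01],
       [ 9.99999026e-01, -1.21677178e-03, -6.83263792e-04,
         5.33423183e-04],
       [ 1.37208015e-03,  9.46608460e-01,  3.22382600e-01,
        -8.22080817e-02],
       [ 0.00000000e+00,  0.00000000e+00,  0.00000000e+00,
         1.00000000e+00]])}
```

View pics/scene0.png

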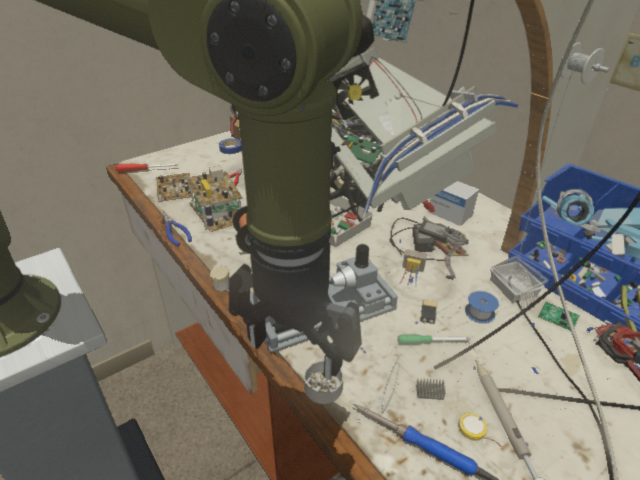

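View pics/top0.png

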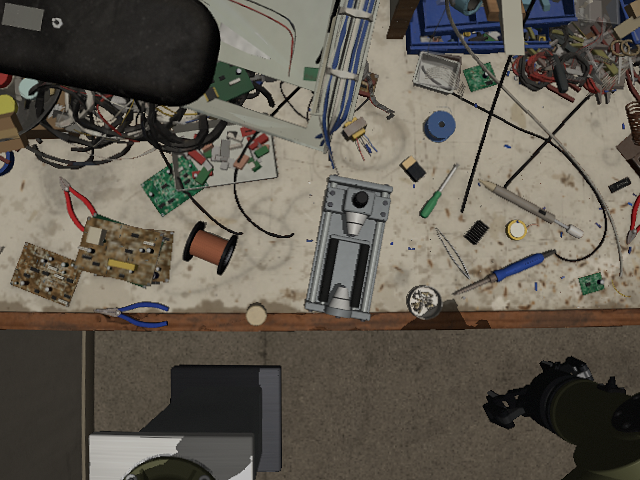

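View pics/wrist0.png

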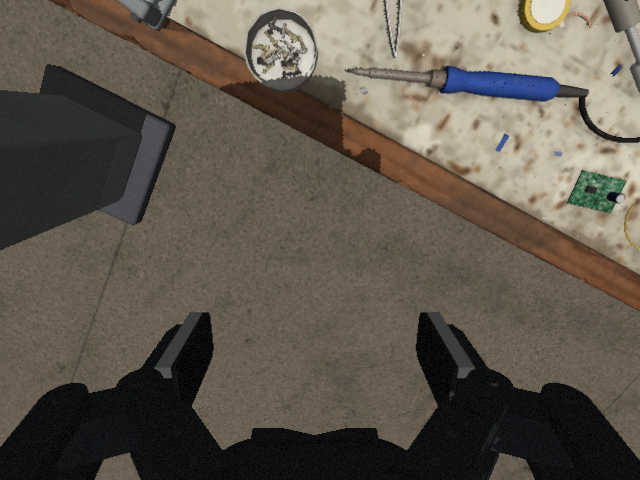

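```bash
cat > h.py <<'E'
import numpy as np, cv2
from workcell import *
from scipy.spatial.transform import Rotation as R
def cam(n, st=None):
    c=calibration(n); K=np.array([[c['fx'],0,c['cx']],[0,c['fy'],c['cy']],[0,0,1]]); D=np.array(c['distortion'])
    if n!='wrist':
        Rm=cv2.Rodrigues(np.array(c['rvec']))[0]; return K,D,Rm.T,-Rm.T@np.array(c['tvec'])
    q=st['tcp_rot']; T=np.eye(4); T[:3,:3]=R.from_quat(q,scalar_first=True).as_matrix(); T[:3,3]=st['eef_pos']
    T=T@c['mount']; return K,D,T[:3,:3],T[:3,3]
def onplane(C,uv,z):
    K,D,Rw,o=C
    n=cv2.undistortPoints(np.array(uv,float).reshape(-1,1,2),K,D).reshape(-1,2)
    r=np.c_[n,np.ones(len(n))]@Rw.T
    return o+r*((z-o[2])/r[:,2])[:,None]
def cloud(C,d):
    K,D,Rw,o=C
    v,u=np.mgrid[:480,:640]
    n=cv2.undistortPoints(np.c_[u.ravel(),v.ravel()].astype(float).reshape(-1,1,2),K,D).reshape(-1,2)
    return (np.c_[n,np.ones(len(n))]*d.reshape(-1,1)@Rw.T+o).reshape(480,640,3)
def proj(C,P):
    K,D,Rw,o=C
    p=(np.atleast_2d(P)-o)@Rw
    return cv2.projectPoints(p,np.zeros(3),np.zeros(3),K,D)[0].reshape(-1,2)
E
python3 - <<'E'
from h import *
p=cv2.imread('pics/top0.png'); c=p[160:340,170:410]
cv2.imwrite('pics/top0c.png',cv2.resize(c,None,fx=3.3,fy=3.3,interpolation=cv2.INTER_CUBIC))
P=cloud(cam('top'),np.load('pics/top0.npy'))
for u,v in [(280,260),(360,198),(210,247),(257,314),(413,168),(353,220),(340,310),(352,178)]: print(u,v,P[v,u].round(4))
E
```

```text
280 260 [ 0.487 -0.213  0.001]
360 198 [ 0.5882 -0.3567  0.128 ]
210 247 [ 0.5084 -0.0889  0.066 ]
257 314 [ 0.3855 -0.1724  0.0388]
413 168 [ 0.6652 -0.4728  0.0166]
353 220 [ 0.5558 -0.3486  0.0788]
340 310 [ 0.395  -0.3233  0.0884]
352 178 [ 0.6478 -0.3542  0.0024]
```

View pics/top0c.png

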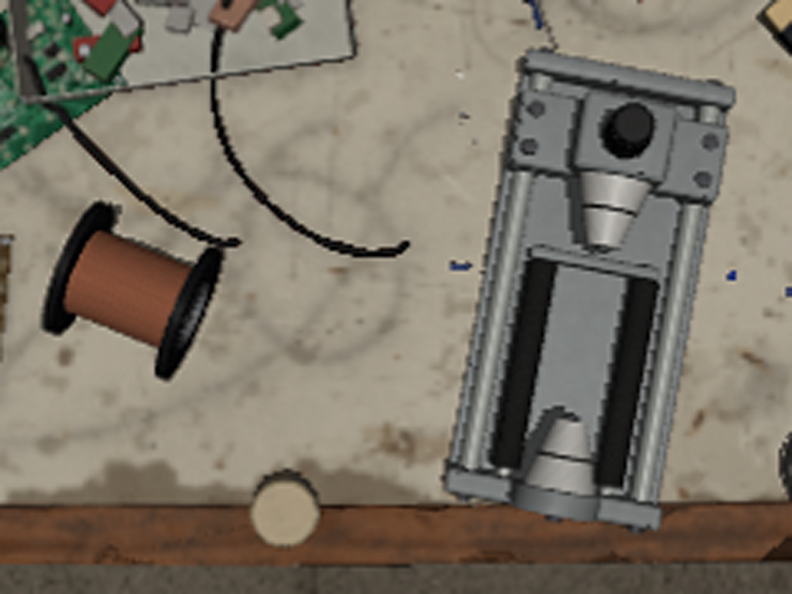

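```bash
python3 - <<'E'
from h import *
p=cv2.imread('pics/top0.png'); d=np.load('pics/top0.npy'); C=cam('top'); P=cloud(C,d)
v,u=np.mgrid[:480,:640]
hsv=cv2.cvtColor(p,cv2.COLOR_BGR2HSV)
box=lambda a,b,c,e:(u>=a)&(u<b)&(v>=c)&(v<e)
rb=box(178,245,215,280)
X=P[...,0];Y=P[...,1];Z=P[...,2]
cop=rb&(hsv[...,1]>100)&(hsv[...,0]<20)&(Z>.045)
q=P[cop]; print('copper n',cop.sum(),q.mean(0).round(4),q[:,2].max())
hi=rb&(Z>.055)&(hsv[...,2]<70)
n,l,s,c=cv2.connectedComponentsWithStats(hi.astype(np.uint8))
cs=[]
for i in range(1,n):
    if s[i,4]>15:
        q=P[l==i]; print('fl',s[i],q.mean(0).round(4),q.max(0).round(4),q.min(0).round(4)); cs.append(q.mean(0))
allr=P[rb&(Z>.012)]; 
h=cv2.minAreaRect((allr[:,:2]*1000).astype(np.float32)); print('rect',h)
up=P[rb&(Z>.04)]; print('rect z>40',cv2.minAreaRect((up[:,:2]*1000).astype(np.float32)))
sb=box(298,400,165,325)
kn=sb&(Z>.12); print('knob',kn.sum(),P[kn].mean(0).round(4),P[kn].min(0).round(4),P[kn].max(0).round(4))
hu=sb&(Z>.083)&(v>280); print('head up',hu.sum(),P[hu].mean(0).round(4),P[hu].max(0).round(4),P[hu].min(0).round(4))
st=P[sb&(Z>.012)]; print('stand rect',cv2.minAreaRect((st[:,:2]*1000).astype(np.float32)))
for nm,m in(('tailcone',sb&(v>200)&(v<240)&(Z>.07)),('headcone',sb&(v>275)&(v<302)&(Z>.06))):
    q=P[m];print(nm,m.sum(),q.mean(0).round(4),q.max(0).round(4),q.min(0).round(4))
E
```

```text
copper n 850 [ 0.5093 -0.0835  0.0635] 1.027658522705432
fl [183 222  18  39 194] [ 0.5212 -0.0539  0.0709] [ 0.5553 -0.0373  0.0834] [ 0.4852 -0.0686  0.0552]
fl [217 236  19  38 190] [ 0.4955 -0.1168  0.0702] [ 0.5293 -0.1003  0.0819] [ 0.4613 -0.1329  0.0552]
rect ((480.0165100097656, -155.14862060546875), (228.9735107421875, 79.84712982177734), 67.93756866455078)
rect z>40 ((480.0165100097656, -155.14862060546875), (228.9735107421875, 79.84712982177734), 67.93756866455078)
knob 230 [ 0.5585 -0.3296  0.3577] [ 0.4464 -0.3694  0.1201] [ 0.6383 -0.2651  1.0277]
head up 162 [ 0.3991 -0.3141  0.208 ] [ 0.4464 -0.2651  1.0277] [ 0.3823 -0.336   0.083 ]
stand rect ((510.7059326171875, -342.1091613769531), (127.27759552001953, 266.0206604003906), 79.19891357421875)
tailcone 691 [ 0.5652 -0.3538  0.0938] [ 0.5907 -0.2651  1.0277] [ 0.4464 -0.3849  0.0701]
headcone 230 [ 0.423  -0.3217  0.1323] [ 0.4464 -0.2651  1.0277] [ 0.41   -0.3393  0.0619]
```

```bash
python3 - <<'E'
from h import *
p=cv2.imread('pics/top0.png'); d=np.load('pics/top0.npy'); C=cam('top'); P=cloud(C,d); P[d==0]=-1
v,u=np.mgrid[:480,:640]
hsv=cv2.cvtColor(p,cv2.COLOR_BGR2HSV)
box=lambda a,b,c,e:(u>=a)&(u<b)&(v>=c)&(v<e)
rb=box(178,245,215,280)
Z=P[...,2]
def rect(m,nm):
    q=(P[m][:,:2]*1000).astype(np.float32); print(nm,m.sum(),cv2.minAreaRect(q),P[m].mean(0).round(4),P[m][:,2].max().round(4))
rect(rb&(Z>.055)&(hsv[...,2]<70),'fl'); rect(rb&(Z>.015),'reel all')
cop=rb&(hsv[...,1]>100)&(hsv[...,0]<20)&(Z>.05); rect(cop,'copper')
q=P[cop]; w=q[q[:,2]>.060]; vx=cv2.fitLine((w[:,:2]).astype(np.float32),cv2.DIST_L2,0,.01,.01).ravel(); print('line',vx,np.degrees(np.arctan2(vx[1],vx[0])))
sb=box(298,400,165,325)
rect(sb&(Z>.12),'knob'); rect(sb&(Z>.083)&(v>280),'head')
rect(sb&(Z>.012),'stand')
rect(sb&(v>203)&(v<240)&(Z>.07)&(Z<.1),'tailcone');rect(sb&(v>275)&(v<303)&(Z>.06)&(Z<.085),'headcone')
rect(box(240,275,300,330)&(Z>.03),'pot')
E
```

```text
fl 384 ((508.1285705566406, -84.662109375), (75.31246948242188, 74.36648559570312), 68.71743774414062) [ 0.5085 -0.085   0.0705] 0.0834
reel all 1488 ((508.6864013671875, -84.41026306152344), (76.31871032714844, 79.84712982177734), 67.93756866455078) [ 0.5086 -0.085   0.0589] 0.0839
copper 801 ((508.7912902832031, -84.37854766845703), (63.56255340576172, 46.8922004699707), 68.09432983398438) [ 0.5095 -0.0829  0.0608] 0.0817
line [ 0.36002898  0.93294114  0.5093999  -0.08255251] 68.898026
knob 172 ((612.861083984375, -339.97650146484375), (83.21013641357422, 23.237873077392578), 40.025875091552734) [ 0.5964 -0.3514  0.1318] 0.1713
head 141 ((390.79296875, -320.3588562011719), (28.19439125061035, 26.328750610351562), 40.86962127685547) [ 0.392  -0.3214  0.086 ] 0.0909
stand 7339 ((510.435791015625, -343.89849853515625), (123.99179077148438, 266.0245056152344), 79.11891174316406) [ 0.511  -0.3424  0.0428] 0.1713
tailcone 577 ((557.58837890625, -356.5032653808594), (52.717185974121094, 53.535099029541016), 89.591064453125) [ 0.5631 -0.3543  0.0808] 0.0996
headcone 235 ((423.54290771484375, -323.0018615722656), (32.740966796875, 30.553911209106445), 89.6084976196289) [ 0.4204 -0.3251  0.0745] 0.0823
pot 341 ((383.097900390625, -170.53431701660156), (37.2136344909668, 37.69844436645508), 33.515533447265625) [ 0.3833 -0.1708  0.0379] 0.0432
```

```bash
python3 - <<'E'
from h import *
s=read_state(); M=R.from_quat(s['tcp_rot'],scalar_first=True).as_matrix(); print(M.round(3)); print(np.degrees(s['joint_pos']).round(1))
p=cv2.imread('pics/top0.png'); d=np.load('pics/top0.npy'); C=cam('top'); P=cloud(C,d); P[d==0]=-1
v,u=np.mgrid[:480,:640]; Z=P[...,2]
m=(u>340)&(u<380)&(v>185)&(v<215)&(Z>.12)&(Z<.135)
q=P[m]; print(m.sum(), cv2.minEnclosingCircle((q[:,:2]*1000).astype(np.float32)), q.mean(0))
m=(u>310)&(u<365)&(v>295)&(v<322)&(Z>.083)&(Z<.093); q=P[m]; print(m.sum(),q.mean(0),q.min(0),q.max(0))
# edges of rollers/bars: base outline along length
m=(u>298)&(u<400)&(v>165)&(v<325)&(Z>.012)&(Z<.135); 
ang=np.radians(169.1); yv=np.array([np.cos(ang),np.sin(ang)]); xv=np.array([yv[1],-yv[0]])
k=np.array([.588,-.357])
q=P[m]; a=(q[:,:2]-k)@xv; b=(q[:,:2]-k)@yv
print('x ext',np.percentile(a,[0,.3,1,99,99.7,100]).round(4),'y ext',np.percentile(b,[0,.1,.5,1,99,99.5,99.9,100]).round(4))
# edges angle: extremes per slice along y
for y0 in np.arange(-.03,.22,.02):
    s_=(abs(b-y0)<.01); aa=a[s_]; print(y0.round(2),np.percentile(aa,[1,99]).round(4),((np.percentile(aa,1)+np.percentile(aa,99))/2).round(4))
E
```

```text
[[-0.001  0.452 -0.892]
 [ 0.001 -0.892 -0.452]
 [-1.    -0.001  0.   ]]
[63.9 18.4 -4.  83.2  1.3 78.5 -3.3]
145 ((590.1104736328125, -359.1816101074219), 11.924403190612793) [ 0.58962717 -0.35879321  0.12629248]
141 [ 0.39204501 -0.3213942   0.08596753] [ 0.38230713 -0.33604794  0.08301427] [ 0.40704616 -0.30400533  0.09091856]
x ext [-0.0638 -0.0621 -0.0607  0.0579  0.0594  0.0602] y ext [-0.0544 -0.0533 -0.0496 -0.0482  0.2062  0.2073  0.2107  0.2116]
-0.03 [-0.0614  0.0591] -0.0011
-0.01 [-0.0604  0.0576] -0.0014
0.01 [-0.0604  0.0575] -0.0014
0.03 [-0.0612  0.0567] -0.0023
0.05 [-0.0597  0.0567] -0.0015
0.07 [-0.0604  0.0584] -0.001
0.09 [-0.0606  0.0564] -0.0021
0.11 [-0.0595  0.057 ] -0.0012
0.13 [-0.0577  0.0577] 0.0
0.15 [-0.061  0.057] -0.002
0.17 [-0.0597  0.0578] -0.0009
0.19 [-0.0612  0.0576] -0.0018
0.21 [-0.0621  0.0584] -0.0019
```

```bash
python3 - <<'E'
from h import *
C=cam('top')
t=onplane(C,[[353.9,223.6],[341.2,300],[351.8,234.5],[341.2,286]],.079); print(t, np.linalg.norm(t[0]-t[1]))
t2=onplane(C,[[351.8,234.5],[341.2,286]],.070); print(t2, np.linalg.norm(t2[0]-t2[1]))
# stand corners: outline at z known? far crossbar & near
p=cv2.imread('pics/top0.png'); d=np.load('pics/top0.npy'); P=cloud(C,d); P[d==0]=-1
for v in range(168,182,1): print(v,P[v,345].round(4),P[v,365].round(4))
for v in range(300,324,2): print(v,P[v,315].round(4),P[v,340].round(4))
E
```

```text
[[ 0.54924193 -0.35012142  0.079     ]
 [ 0.41218667 -0.32615089  0.079     ]
 [ 0.529494   -0.34613186  0.079     ]
 [ 0.43711453 -0.32632093  0.079     ]] 0.1391356561141973
[[ 0.53028241 -0.34690107  0.07      ]
 [ 0.43702653 -0.32690219  0.07      ]] 0.09537617118356036
168 [ 0.6685 -0.3408 -0.0008] [ 0.6688 -0.3806 -0.0019]
169 [ 0.6666 -0.3408 -0.0013] [ 0.6657 -0.38    0.0032]
170 [ 0.6645 -0.3408 -0.0011] [ 6.645e-01 -3.804e-01 -6.000e-04]
171 [ 6.623e-01 -3.407e-01 -3.000e-04] [ 0.6619 -0.3801  0.0023]
172 [ 0.6596 -0.3404  0.0033] [ 0.6602 -0.3802  0.001 ]
173 [ 0.6575 -0.3404  0.0038] [ 0.6587 -0.3805 -0.0019]
174 [ 0.6565 -0.3407 -0.0009] [ 6.563e-01 -3.802e-01  1.000e-04]
175 [ 0.6544 -0.3407 -0.0007] [ 0.6539 -0.38    0.002 ]
176 [ 0.653  -0.3409 -0.0035] [ 6.522e-01 -3.801e-01  6.000e-04]
177 [ 6.502e-01 -3.406e-01  3.000e-04] [ 6.502e-01 -3.801e-01  6.000e-04]
178 [ 0.641  -0.3379  0.0367] [ 0.6487 -0.3803 -0.0018]
179 [ 0.6387 -0.3377  0.0389] [ 0.6467 -0.3803 -0.0019]
180 [ 0.6369 -0.3377  0.0382] [ 6.443e-01 -3.801e-01  1.000e-04]
181 [ 0.6345 -0.3375  0.0405] [ 0.6349 -0.3757  0.0387]
300 [ 0.41   -0.2804  0.0119] [ 0.4121 -0.3242  0.0763]
302 [ 0.4062 -0.2804  0.0098] [ 0.4086 -0.324   0.0782]
304 [ 0.4036 -0.28    0.0396] [ 0.4053 -0.3237  0.0839]
306 [ 0.4    -0.2799  0.0411] [ 0.4017 -0.3237  0.0829]
308 [ 0.3964 -0.2799  0.0419] [ 0.3983 -0.3236  0.0843]
310 [ 0.3924 -0.28    0.0371] [ 0.395  -0.3233  0.0884]
312 [ 3.865e-01 -2.805e-01 -2.000e-04] [ 0.3912 -0.3235  0.0851]
314 [ 0.3826 -0.2805 -0.001 ] [ 0.3878 -0.3234  0.0867]
316 [ 0.379  -0.2804  0.002 ] [ 0.3846 -0.3231  0.0909]
318 [ 0.3749 -0.2805 -0.0026] [ 3.747e-01 -3.287e-01 -3.000e-04]
320 [ 0.3714 -0.2804  0.0023] [ 0.3708 -0.3288 -0.0014]
322 [ 0.3673 -0.2804 -0.0005] [ 3.671e-01 -3.286e-01  2.000e-04]
```

Emit:
move_arm:
  series:
    - [[0, 0, 0], [-6.9, 0, 0], 1]
    - [[0, 0, 0], [-6.9, 0, 0], 1]
    - [[0, 0, 0], [-6.9, 0, 0], 1]
    - [[0, 0, 0], [-6.9, 0, 0], 1]
    - [[0, 0, 0], [-6.9, 0, 0], 1]
    - [[0, 0, 0], [-6.9, 0, 0], 1]
  newtons: 40

```text
t: 0.65
eef_pos: [0.2935, -0.5797, 0.2309]
tcp_rot: [0.398, 0.584, 0.399, -0.584]
wrist_force: [0.5, -0.4, -1.2]
width: 0.0854
```

Emit:
move_arm:
  series:
    - [[0, 0.08, -2.7], [0, 0, 0], 1]
    - [[0, 0.08, -2.7], [0, 0, 0], 1]
    - [[0, 0.08, -2.7], [0, 0, 0], 1]
    - [[0, 0.08, -2.7], [0, 0, 0], 1]
    - [[0, 0.08, -2.7], [0, 0, 0], 1]
    - [[0, 0.08, -2.7], [0, 0, 0], 1]
    - [[0, 0.08, -2.7], [0, 0, 0], 1]
    - [[0, 0.08, -2.7], [0, 0, 0], 1]
    - [[0, 0.08, -2.7], [0, 0, 0], 1]
    - [[0, 0.08, -2.7], [0, 0, 0], 1]
    - [[0.4, 0.08, -2.7], [0, 0, 0], 1]
    - [[0.4, 0.08, -2.7], [0, 0, 0], 1]
    - [[0.4, 0.08, -2.7], [0, 0, 0], 1]
    - [[0.4, 0.08, -2.7], [0, 0, 0], 1]
    - [[0.4, 0.08, -2.7], [0, 0, 0], 1]
    - [[0.4, 0.08, -2.7], [0, 0, 0], 1]
    - [[0.4, 0.08, -2.7], [0, 0, 0], 1]
    - [[0.4, 0.08, -2.7], [0, 0, 0], 1]
    - [[0.4, 0.08, -2.7], [0, 0, 0], 1]
    - [[0, 0, 0], [0, 0, 0], 1]

```text
t: 2.32
eef_pos: [0.4991, -0.1023, 0.1947]
tcp_rot: [0.398, 0.584, 0.4, -0.583]
wrist_force: [0.7, 0.0, 0.4]
width: 0.0856
```

```bash
cat > look.py <<'E'
from h import *; import sys,pickle
s=read_state(); p,d=read_camera('wrist'); n=sys.argv[1]; cv2.imwrite(f'pics/{n}.png',p); pickle.dump((s,p,d),open(f'pics/{n}.pkl','wb'))
M=R.from_quat(s['tcp_rot'],scalar_first=True).as_matrix()
print(s['t'],s['eef_pos'].round(4),'yaw y',np.degrees(np.arctan2(M[1,1],M[0,1])).round(2),M[:,0].round(4),'w',s['width'],s['wrist_force'].round(2),np.degrees(s['joint_pos']).round(1))
E
python3 look.py w1
```

```text
2.3167 [ 0.4991 -0.1023  0.1947] yaw y -21.25 [ 1.0e-04  3.4e-03 -1.0e+00] w 0.08556215870049758 [0.69 0.04 0.4 ] [ 40.2   4.3 -32.7 104.7   2.2  71.7 -14.3]
```

View pics/w1.png

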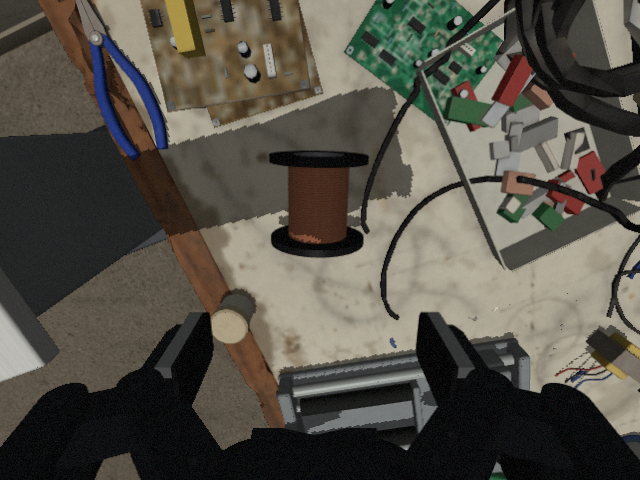

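```bash
cat > reel.py <<'E'
from h import *; import sys,pickle
s,p,d=pickle.load(open(f'pics/{sys.argv[1]}.pkl','rb')); C=cam('wrist',s); P=cloud(C,d); P[d==0]=-1; Z=P[...,2]
print('cam',C[3].round(3), 'table z', np.median(Z[270:300,300:340]).round(4), 'depth hi', d[d>0].min())
hsv=cv2.cvtColor(p,cv2.COLOR_BGR2HSV)
a=np.array([.5086,-.0845]); near=(np.hypot(P[...,0]-a[0],P[...,1]-a[1])<.07)
cop=near&(hsv[...,1]>100)&(hsv[...,0]<20)&(Z>.035)&(Z<.075)
def rect(m,nm):
    q=(P[m][:,:2]*1000).astype(np.float32); print(nm,m.sum(),cv2.minAreaRect(q),P[m].mean(0).round(4),P[m][:,2].max().round(4))
rect(cop,'copper'); rect(near&(Z>.015)&(Z<.09),'all'); rect(near&(Z>.06)&(Z<.09)&(hsv[...,2]<60),'fl')
E
python3 reel.py w1
```

```text
cam [ 0.529 -0.026  0.337] table z -0.0011 depth hi 0.06564045
copper 4474 ((509.0215759277344, -82.47586059570312), (69.03410339355469, 75.27022552490234), 67.61885070800781) [ 0.508  -0.0853  0.0593] 0.075
all 7403 ((508.56591796875, -85.09602355957031), (74.77336883544922, 79.53873443603516), 67.72674560546875) [ 0.5082 -0.0853  0.0597] 0.0806
fl 1891 ((508.2953186035156, -85.02987670898438), (74.38182067871094, 68.47370910644531), 67.66531372070312) [ 0.5075 -0.0869  0.0722] 0.0806
```

Emit:
move_arm:
  series:
    - [[0, 0.2, -2.0], [1.0, 0, 0], 1]
    - [[2, 0, 0], [0, 0, 0], 1]
    - [[2, 0, 0], [0, 0, 0], 1]
    - [[2, 0, 0], [0, 0, 0], 1]
    - [[2, 0, 0], [0, 0, 0], 1]
    - [[0, 0, 0], [0, 0, 0], 1]
    - [[0, 0, 0], [0, 0, 0], 1]
    - [[0, 0, 0], [0, 0, 0], 1]

```text
t: 3.03
eef_pos: [0.5076, -0.092, 0.1164]
tcp_rot: [0.392, 0.589, 0.391, -0.589]
wrist_force: [0.1, -0.0, 0.0]
width: 0.0853
```

```bash
python3 look.py w2; python3 reel.py w2
```

```text
3.0333 [ 0.5076 -0.092   0.1164] yaw y -22.79 [ 1.3e-03 -6.0e-04 -1.0e+00] w 0.08530014297178365 [ 0.09 -0.05  0.01] [ 38.1   9.6 -33.2 109.1   5.9  62.9 -20.2]
cam [ 0.539 -0.016  0.258] table z 0.0629 depth hi 0.06554589
copper 7179 ((508.6177673339844, -82.23908996582031), (69.96247863769531, 77.22740936279297), 66.7193374633789) [ 0.5081 -0.0863  0.0595] 0.0749
all 13973 ((508.4921875, -85.25637817382812), (75.37837982177734, 79.69593811035156), 67.59952545166016) [ 0.5089 -0.0846  0.0588] 0.0808
fl 3991 ((508.4737243652344, -85.3733901977539), (75.11602020263672, 68.5654525756836), 67.79212951660156) [ 0.508  -0.0865  0.0716] 0.0808
```

View pics/w2.png

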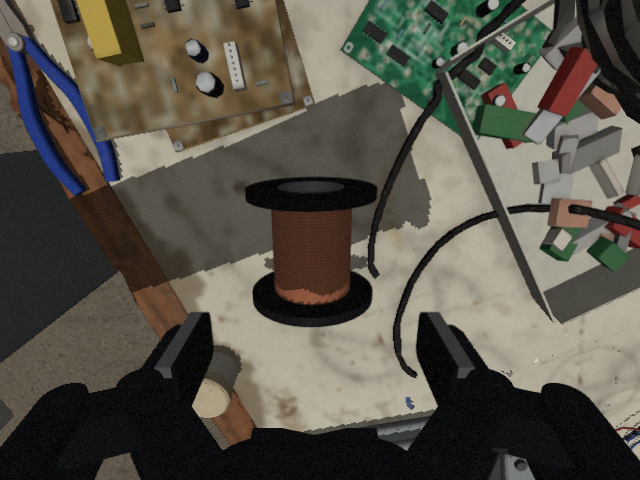

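Emit:
move_arm:
  series:
    - [[0, -0.2, -0.7], [-0.4, 0, 0], 1]
    - [[1.6, 0, 0], [0, 0, 0], 1]
    - [[1.6, 0, 0], [0, 0, 0], 1]
    - [[1.6, 0, 0], [0, 0, 0], 1]
    - [[1.6, 0, 0], [0, 0, 0], 1]
    - [[1.6, 0, 0], [0, 0, 0], 1]
    - [[1.6, 0, 0], [0, 0, 0], 1]
    - [[0, 0, 0], [0, 0, 0], 1]
    - [[0, 0, 0], [0, 0, 0], 1]
    - [[0, 0, 0], [0, 0, 0], 1]

```text
t: 3.92
eef_pos: [0.509, -0.0838, 0.0206]
tcp_rot: [0.394, 0.588, 0.393, -0.587]
wrist_force: [0.9, -0.1, -0.6]
width: 0.0852
```

```bash
python3 look.py w3
```

```text
3.9167 [ 0.509  -0.0838  0.0206] yaw y -22.32 [ 2.e-03 -5.e-04 -1.e+00] w 0.08524507672961942 [ 0.9  -0.13 -0.58] [ 35.3  17.2 -32.2 113.6  11.5  52.1 -25.1]
```

View pics/w3.png

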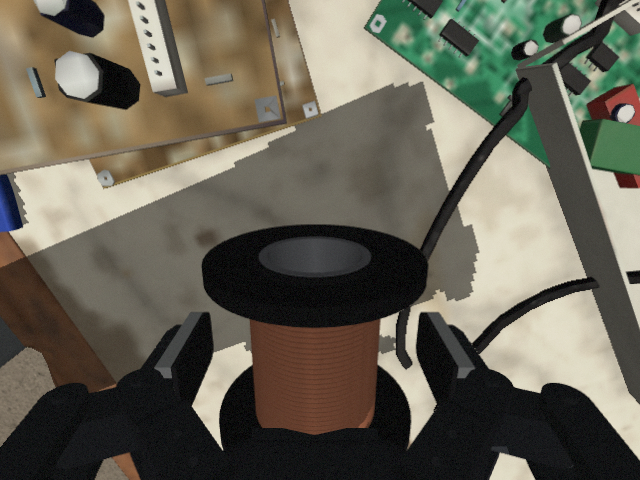

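Emit:
move_arm:
  series:
    - [[0, 0, 0], [0, 0, 0], -0.3]
    - [[0, 0, 0], [0, 0, 0], -0.3]
    - [[0, 0, 0], [0, 0, 0], -0.3]
    - [[0, 0, 0], [0, 0, 0], -0.3]
    - [[0, 0, 0], [0, 0, 0], -0.3]
    - [[0, 0, 0], [0, 0, 0], -0.3]
    - [[0, 0, 0], [0, 0, 0], -0.3]
    - [[0, 0, 0], [0, 0, 0], -0.3]
    - [[0, 0, 0], [0, 0, 0], -0.3]
    - [[0, 0, 0], [0, 0, 0], -0.3]
  newtons: 50

```text
t: 4.8
eef_pos: [0.5088, -0.0842, 0.0202]
tcp_rot: [0.394, 0.588, 0.393, -0.587]
wrist_force: [0.0, -0.3, 5.6]
width: 0.0486
```

Emit:
move_arm:
  series:
    - [[-0.5, 0, 0], [0, 0, 0], -0.3]
    - [[-1, 0, 0], [0, 0, 0], -0.3]
    - [[-1.5, 0, 0], [0, 0, 0], -0.3]
    - [[-2.2, 0, 0], [0, 0, 0], -0.3]
    - [[-2.2, 0, 0], [0, 0, 0], -0.3]
    - [[-2.2, 0, 0], [0, 0, 0], -0.3]
    - [[-2.2, 0, 0], [0, 0, 0], -0.3]
    - [[-2.2, 0, 0], [0, 0, 0], -0.3]
    - [[-2.2, 0, 0], [0, 0, 0], -0.3]
    - [[-2, 0, 0], [0, 0, 0], -0.3]
    - [[0, 0, 0], [0, 0, 0], -0.3]
    - [[0, 0, 0], [0, 0, 0], -0.3]

```text
t: 5.8
eef_pos: [0.508, -0.0839, 0.2016]
tcp_rot: [0.394, 0.588, 0.393, -0.587]
wrist_force: [-0.8, -0.3, -5.9]
width: 0.0484
```

```bash
python3 look.py w4
```

```text
5.8 [ 0.508  -0.0839  0.2016] yaw y -22.33 [ 1.e-03 -6.e-04 -1.e+00] w 0.048436909423886475 [-0.8  -0.33 -5.86] [ 38.9   4.7 -33.9 103.5   2.8  72.5 -18.1]
```

View pics/w4.png

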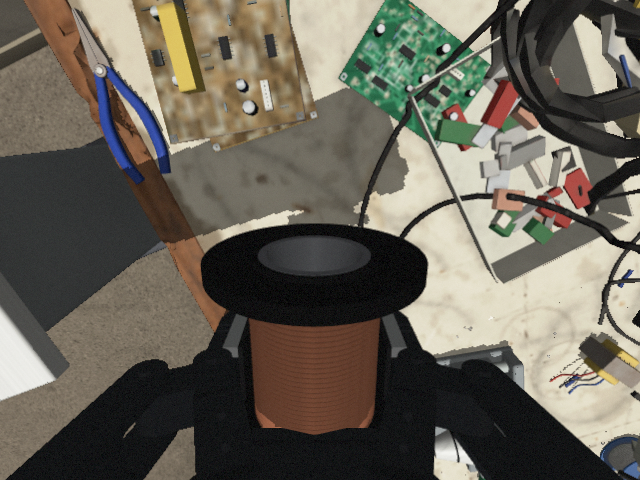

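Emit:
move_arm:
  series:
    - [[0, 0, 0], [6.55, 0, 0], -0.3]
    - [[0, 0, 0], [6.55, 0, 0], -0.3]
    - [[0, 0, 0], [6.55, 0, 0], -0.3]
    - [[0, 0, 0], [6.55, 0, 0], -0.3]
    - [[0, 0, 0], [6.55, 0, 0], -0.3]
    - [[0, 0, 0], [6.55, 0, 0], -0.3]
    - [[0, 0, 0], [6.55, 0, 0], -0.3]
    - [[0, 0, 0], [6.55, 0, 0], -0.3]
    - [[0, 0, 0], [6.55, 0, 0], -0.3]
    - [[0, 0, 0], [6.55, 0, 0], -0.3]
    - [[0, 0, 0], [6.55, 0, 0], -0.3]
    - [[0, 0, 0], [6.55, 0, 0], -0.3]

```text
t: 6.85
eef_pos: [0.5063, -0.0836, 0.1987]
tcp_rot: [0.07, -0.702, 0.069, 0.705]
wrist_force: [0.4, 1.0, -4.7]
width: 0.0485
```

Emit:
move_arm:
  series:
    - [[0, 1, -0.3], [0, 0, 0], -0.3]
    - [[0, 2.1, -0.6], [0, 0, 0], -0.3]
    - [[0, 2.1, -0.6], [0, 0, 0], -0.3]
    - [[0, 2.1, -0.6], [0, 0, 0], -0.3]
    - [[0, 2.1, -0.6], [0, 0, 0], -0.3]
    - [[0, 2.1, -0.6], [0, 0, 0], -0.3]
    - [[0, 2.1, -0.6], [0, 0, 0], -0.3]
    - [[0, 2.1, -0.6], [0, 0, 0], -0.3]
    - [[0, 2.1, -0.6], [0, 0, 0], -0.3]
    - [[0, 2.1, -0.6], [0, 0, 0], -0.3]
    - [[0, 2.1, -0.6], [0, 0, 0], -0.3]
    - [[0, 2.1, -0.6], [0, 0, 0], -0.3]
    - [[0, 1.4, 0], [0, 0, 0], -0.3]
    - [[0, 0, 0], [0, 0, 0], -0.3]
    - [[0, 0, 0], [0, 0, 0], -0.3]
    - [[0, 0, 0], [0, 0, 0], -0.3]

```text
t: 8.18
eef_pos: [0.527, -0.3461, 0.2004]
tcp_rot: [0.067, -0.703, 0.066, 0.704]
wrist_force: [0.4, 0.3, -4.5]
width: 0.0481
```

```bash
python3 look.py w5; python3 - <<'E'
from h import *
p,d=read_camera('top'); cv2.imwrite('pics/top5.png',p); np.save('pics/top5.npy',d)
E
```

```text
8.1833 [ 0.527  -0.3461  0.2004] yaw y -100.83 [-0.0012  0.002  -1.    ] w 0.0480509229885743 [ 0.41  0.27 -4.51] [ 47.4  18.3 -20.5  87.9   6.4  75.2 -74.6]
```

View pics/w5.png

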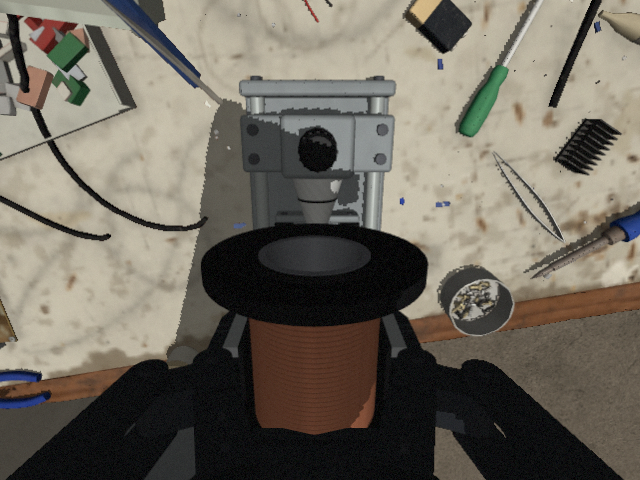

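View pics/top5.png

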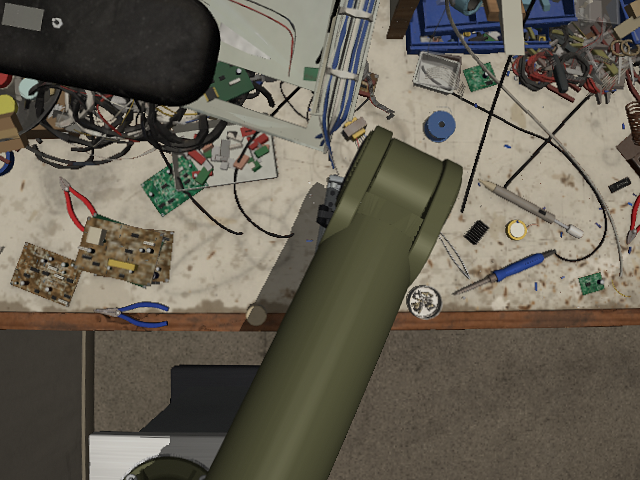

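```bash
cat > stand.py <<'E'
from h import *; import sys,pickle
s,p,d=pickle.load(open(f'pics/{sys.argv[1]}.pkl','rb')); C=cam('wrist',s); P=cloud(C,d); P[d==0]=-1; Z=P[...,2]
u0,u1,v0,v1=map(int,sys.argv[2:6])
cv2.imwrite(f'pics/{sys.argv[1]}c.png',cv2.resize(p[v0:v1,u0:u1],None,fx=4,fy=4,interpolation=cv2.INTER_CUBIC)[:600,:800])
E
python3 stand.py w5 220 420 70 220; python3 - <<'E'
from h import *; import pickle
s,p,d=pickle.load(open('pics/w5.pkl','rb')); C=cam('wrist',s); P=cloud(C,d); P[d==0]=-1; Z=P[...,2]
v,u=np.mgrid[:480,:640]
m=(u>280)&(u<350)&(v>115)&(v<180)&(Z>.118)&(Z<.14); q=P[m]
print('knob top',m.sum(),cv2.minEnclosingCircle((q[:,:2]*1000).astype(np.float32)),q.mean(0).round(4))
# bars: for rows, left & right outer edges of z>.03
a=[]
for r in range(176,205,3):
    g=np.where((Z[r,200:430]>.025)&(Z[r,200:430]<.12))[0]+200
    a.append(P[r,[g.min(),g.max()]][:,:2].ravel()); print(r,g.min(),g.max(),P[r,g.min()].round(4),P[r,g.max()].round(4))
# tail cone points: fit 3D axis via ridge
m=(u>285)&(u<352)&(v>180)&(v<222)&(Z>.066)&(Z<.09); q=P[m]; print('cone',m.sum(),q.mean(0).round(4))
for r in range(180,224,4):
    g=m[r]; w=P[r][g]; 
    if len(w)>3: print(r,w[:,2].max().round(4),w[w[:,2]>w[:,2].max()-.003].mean(0).round(4), np.where(g)[0][[0,-1]])
E
```

```text
knob top 1240 ((589.9764404296875, -360.94293212890625), 12.292333602905273) [ 0.5902 -0.361   0.1257]
176 255 379 [ 0.5716 -0.3022  0.0255] [ 0.551  -0.4091  0.0254]
179 256 378 [ 0.5689 -0.3025  0.0256] [ 0.5486 -0.4079  0.0252]
182 256 378 [ 0.5665 -0.3021  0.0267] [ 0.546  -0.4075  0.0258]
185 256 378 [ 0.564  -0.3015  0.0271] [ 0.5433 -0.4072  0.0251]
188 255 378 [ 0.5613 -0.2997  0.0256] [ 0.5406 -0.4068  0.0252]
191 256 378 [ 0.5588 -0.3003  0.0273] [ 0.5381 -0.4064  0.0256]
194 256 377 [ 0.5559 -0.2992  0.0253] [ 0.5356 -0.4051  0.0259]
197 257 377 [ 0.5533 -0.2997  0.0267] [ 0.5329 -0.4048  0.0257]
200 257 376 [ 0.5504 -0.2988  0.0253] [ 0.5306 -0.4034  0.0267]
203 257 377 [ 0.5478 -0.2982  0.0255] [ 0.5275 -0.4041  0.0258]
cone 1461 [ 0.5521 -0.3537  0.076 ]
184 0.0832 [ 0.564  -0.3559  0.0817] [294 340]
188 0.0827 [ 0.5608 -0.356   0.0808] [296 339]
192 0.0814 [ 0.5578 -0.3552  0.0801] [297 337]
196 0.0801 [ 0.5548 -0.3537  0.0788] [298 336]
200 0.0795 [ 0.5514 -0.3542  0.0781] [299 335]
204 0.078 [ 0.5482 -0.3533  0.0767] [301 333]
208 0.0772 [ 0.545  -0.3526  0.0759] [302 332]
212 0.0769 [ 0.5419 -0.351   0.0752] [303 331]
216 0.0753 [ 0.5382 -0.3518  0.0739] [305 329]
220 0.0747 [ 0.5349 -0.3508  0.0729] [306 328]
```

View pics/w5c.png

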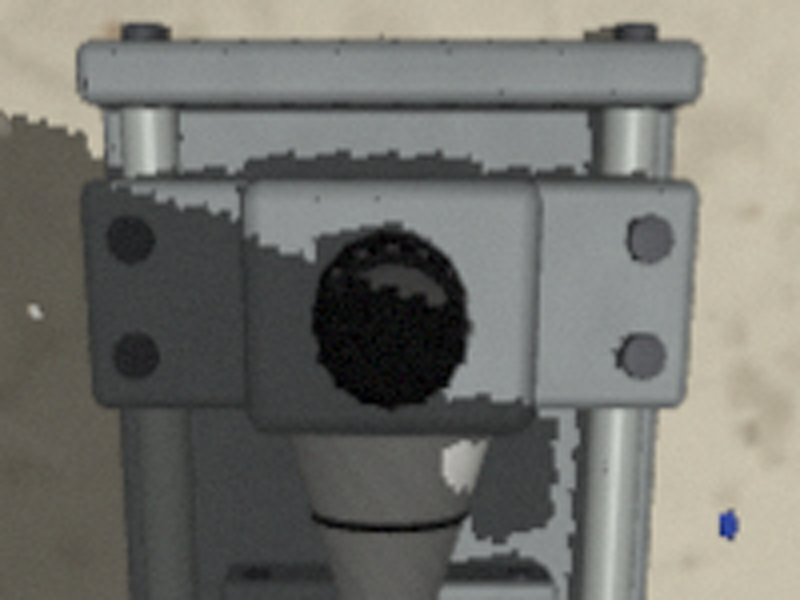

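Emit:
move_arm:
  series:
    - [[0, 0, 1], [0, 0, 0], -0.3]
    - [[0, 0, 2], [0, 0, 0], -0.3]
    - [[0, 0, 2], [0, 0, 0], -0.3]
    - [[0, 0, 2], [0, 0, 0], -0.3]
    - [[0, 0, 2], [0, 0, 0], -0.3]
    - [[0, 0, 2], [0, 0, 0], -0.3]
    - [[0, 0, 2], [0, 0, 0], -0.3]
    - [[0, 0, 0.7], [0, 0, 0], -0.3]
    - [[0, 0, 0], [0, 0, 0], -0.3]
    - [[0, 0, 0], [0, 0, 0], -0.3]
    - [[0, 0, 0], [0, 0, 0], -0.3]

```text
t: 9.2
eef_pos: [0.394, -0.3211, 0.2017]
tcp_rot: [-0.067, 0.704, -0.067, -0.703]
wrist_force: [0.4, 0.0, -4.5]
width: 0.0483
```

```bash
python3 look.py w6;python3 stand.py w6 220 420 70 220
```

```text
9.2 [ 0.394  -0.3211  0.2017] yaw y -100.87 [ 1.4e-03 -6.0e-04 -1.0e+00] w 0.048322848425856255 [ 0.39  0.02 -4.53] [ 54.6   2.9 -18.9 104.8   1.   72.3 -65.4]
```

View pics/w6.png

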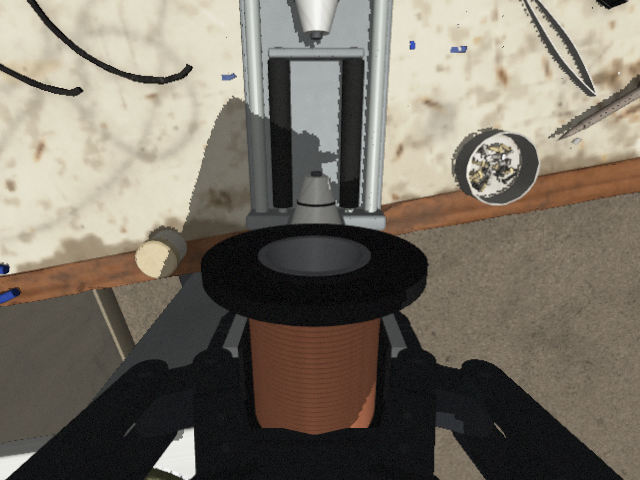

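```bash
python3 stand.py w6 220 420 90 240; python3 - <<'E'
from h import *; import pickle
for f in('w5','w6'):
    s,p,d=pickle.load(open(f'pics/{f}.pkl','rb')); C=cam('wrist',s); P=cloud(C,d); P[d==0]=-1; Z=P[...,2]
    g=p[:,300:334].mean(2).mean(1) if f=='w5' else p[:,305:328].mean(2).mean(1)
    gg=p[190:215,308:326].mean(2)
    print(f,[(190+i,x) for i,x in enumerate(gg.mean(1).round(0))])
    v,u=np.mgrid[:480,:640]
    # reel in tool frame
    M=R.from_quat(s['tcp_rot'],scalar_first=True).as_matrix()
    T=(P-s['eef_pos'])@M
    m=(u>195)&(u<435)&(v>215)&(v<440)&(d>0)&(d<.2)
    hsv=cv2.cvtColor(p,cv2.COLOR_BGR2HSV)
    cop=m&(hsv[...,1]>90)&(hsv[...,0]<20)
    q=T[cop]; print('cop tool',cop.sum(),q.min(0).round(4),q.max(0).round(4),np.median(q,0).round(4))
    fl=m&(u>200)&(u<430)&(v<322)&(hsv[...,2]<70)
    q=T[fl]; print('fl tool',fl.sum(),np.percentile(q,[0.5,50,99.5],axis=0).round(4))
    # face pixels: strip of face between bore and rim
    for uu,vv in((220,262),(235,275),(240,240),(314,229),(390,240),(405,260),(314,290),(314,310)): print(uu,vv,T[vv,uu].round(4))
E
```

```text
w5 [(190, np.float64(91.0)), (191, np.float64(91.0)), (192, np.float64(91.0)), (193, np.float64(91.0)), (194, np.float64(91.0)), (195, np.float64(91.0)), (196, np.float64(91.0)), (197, np.float64(91.0)), (198, np.float64(91.0)), (199, np.float64(91.0)), (200, np.float64(73.0)), (201, np.float64(35.0)), (202, np.float64(12.0)), (203, np.float64(76.0)), (204, np.float64(90.0)), (205, np.float64(91.0)), (206, np.float64(91.0)), (207, np.float64(90.0)), (208, np.float64(90.0)), (209, np.float64(91.0)), (210, np.float64(90.0)), (211, np.float64(91.0)), (212, np.float64(90.0)), (213, np.float64(90.0)), (214, np.float64(90.0))]
cop tool 14333 [-0.0819 -0.0384 -0.0373] [0.0174 0.0396 0.0325] [-0.041   0.0007 -0.0012]
fl tool 19130 [[-0.0591 -0.037  -0.0372]
 [-0.0352  0.0007 -0.0353]
 [ 0.0178  0.0383 -0.0067]]
220 262 [-0.0242 -0.0325 -0.0351]
235 275 [-0.0364 -0.0246 -0.0355]
240 240 [-0.0024 -0.0296 -0.036 ]
314 229 [ 0.0142  0.0007 -0.0356]
390 240 [-0.0018  0.032  -0.0357]
405 260 [-0.0231  0.0331 -0.0353]
314 290 [-0.0469  0.0007 -0.0354]
314 310 [-0.058   0.0007 -0.0351]
w6 [(190, np.
[... 395 characters left out ...]
4(20.0)), (206, np.float64(53.0)), (207, np.float64(109.0)), (208, np.float64(124.0)), (209, np.float64(124.0)), (210, np.float64(124.0)), (211, np.float64(124.0)), (212, np.float64(124.0)), (213, np.float64(123.0)), (214, np.float64(123.0))]
cop tool 13730 [-0.0766 -0.0392 -0.0373] [0.018  0.0396 0.0325] [-0.0411  0.0007 -0.0004]
fl tool 18248 [[-0.0592 -0.0371 -0.0372]
 [-0.0367  0.0005 -0.0353]
 [ 0.0175  0.0385 -0.0067]]
220 262 [-0.0235 -0.0327 -0.0348]
235 275 [-0.0351 -0.0249 -0.035 ]
240 240 [-0.001  -0.0299 -0.0355]
314 229 [ 0.0151  0.0007 -0.0354]
390 240 [-0.0017  0.032  -0.0357]
405 260 [-0.0219  0.0334 -0.0348]
314 290 [-0.0466  0.0007 -0.0353]
314 310 [-0.0595  0.0007 -0.0359]
```

View pics/w6c.png

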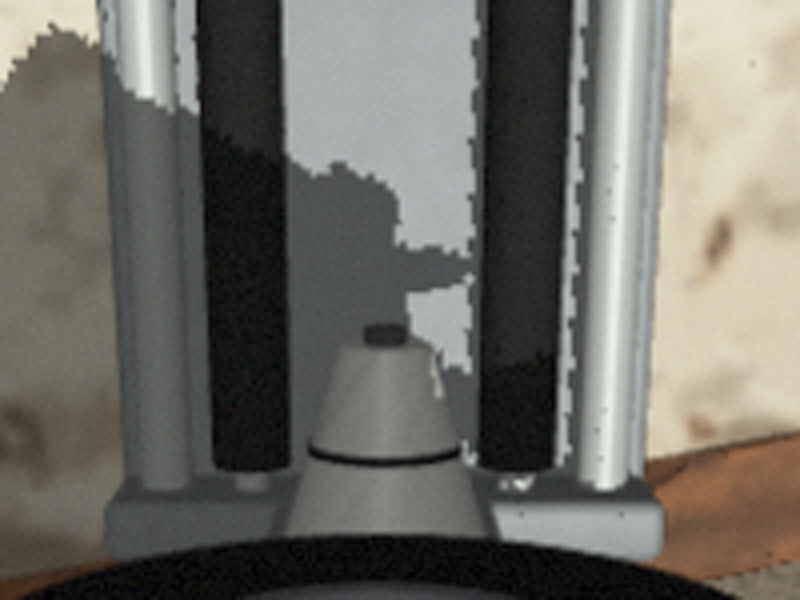

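```bash
python3 - <<'E'
from h import *; import pickle
s5=pickle.load(open('pics/w5.pkl','rb'))[0]; s6,p6,d6=pickle.load(open('pics/w6.pkl','rb'))
t=onplane(cam('wrist',s5),[[317.5,201.7]],.079)[0]; h=onplane(cam('wrist',s6),[[316.0,205.2]],.079)[0]
print('tail',t,'head',h,'dist',np.linalg.norm(t-h),'angle',np.degrees(np.arctan2(*(h-t)[[1,0]])))
C=cam('wrist',s6);P=cloud(C,d6);P[d6==0]=-1;Z=P[...,2]
M=R.from_quat(s6['tcp_rot'],scalar_first=True).as_matrix(); T=(P-s6['eef_pos'])@M
v,u=np.mgrid[:480,:640]
m=(u>285)&(u<350)&(v>170)&(v<222)&(Z>.066)&(Z<.09)
for r in range(180,222,4):
    w=P[r][m[r]]; 
    if len(w)>3: print(r,w[:,2].max().round(4),np.where(m[r])[0][[0,-1]],P[r,316].round(4))
# bars & rollers midlines
for r in range(110,205,10):
    row=np.where((Z[r]>.028)&(u[r]>230)&(u[r]<400)&(Z[r]<.1))[0]
    rr=np.where((p6[r].max(1)<60)&(u[r]>262)&(u[r]<370)&(Z[r]>.015))[0]
    print(r,row[[0,-1]],P[r,row[0]].round(4),P[r,row[-1]].round(4),'roll',rr[[0,-1]] if len(rr) else 0, Z[r][rr].max().round(4) if len(rr) else 0)
E
```

```text
tail [ 0.55042751 -0.35365551  0.079     ] head [ 0.41497024 -0.32740405  0.079     ] dist 0.13797757576789157 angle 169.03210802435618
180 0.0737 [304 328] [ 0.4326 -0.3308  0.0729]
184 0.0748 [303 329] [ 0.4296 -0.3302  0.0729]
188 0.076 [302 330] [ 0.4268 -0.3297  0.0739]
192 0.0761 [301 332] [ 0.4243 -0.3292  0.0761]
196 0.0771 [300 333] [ 0.4212 -0.3286  0.0759]
200 0.0783 [298 334] [ 0.4185 -0.3281  0.0774]
204 0.079 [297 335] [ 0.4158 -0.3276  0.0787]
208 0.0796 [296 336] [ 0.4128 -0.327   0.0789]
212 0.0809 [295 337] [ 0.4099 -0.3264  0.0794]
216 0.0819 [294 338] [-1. -1. -1.]
220 0.0824 [292 339] [ 0.4043 -0.3253  0.0814]
110 [270 362] [ 0.4895 -0.3034  0.029 ] [ 0.4751 -0.3777  0.0294] roll [270 361] 0.0344
120 [271 376] [ 0.4817 -0.3025  0.0301] [ 0.4652 -0.3881  0.0285] roll [270 361] 0.0354
130 [271 378] [ 0.474  -0.3006  0.0289] [ 0.4569 -0.3887  0.0282] roll [270 360] 0.0342
140 [271 375] [ 0.4661 -0.2987  0.0287] [ 0.4494 -0.3852  0.0281] roll [271 360] 0.0346
150 [258 373] [ 0.4602 -0.2862  0.0298] [ 0.4415 -0.3824  0.028 ] roll [271 359] 0.0352
160 [272 374] [ 0.4498 -0.2959  0.0293] [ 0.4331 -0.382   0.0283] roll [272 359] 0.0352
170 [273 375] [ 0.4414 -0.2949  0.0298] [ 0.4244 -0.3817  0.028 ] roll [272 359] 0.035
180 [273 359] [ 0.433 -0.293  0.03 ] [ 0.4186 -0.3667  0.029 ] roll [272 358] 0.0341
190 [260 358] [ 0.4264 -0.2795  0.0285] [ 0.4102 -0.3644  0.0298] roll [273 358] 0.0352
200 [258 371] [ 0.4181 -0.2757  0.0289] [ 0.3989 -0.3745  0.0285] roll [273 358] 0.0638
```

Emit:
move_arm:
  series:
    - [[0, 0.1, -1.2], [0.1, 0, 0], -0.3]
    - [[0, 0, -2], [0, 0, 0], -0.3]
    - [[0, 0, -2], [0, 0, 0], -0.3]
    - [[0, 0, -2], [0, 0, 0], -0.3]
    - [[0, 0, -1.6], [0, 0, 0], -0.3]
    - [[1, 0, 0], [0, 0, 0], -0.3]
    - [[1.5, 0, 0], [0, 0, 0], -0.3]
    - [[1.5, 0, 0], [0, 0, 0], -0.3]
    - [[1.5, 0, 0], [0, 0, 0], -0.3]
    - [[1.5, 0, 0], [0, 0, 0], -0.3]
    - [[1, 0, 0], [0, 0, 0], -0.3]
    - [[0, 0, 0], [0, 0, 0], -0.3]
    - [[0, 0, 0], [0, 0, 0], -0.3]
    - [[0, 0, 0], [0, 0, 0], -0.3]

```text
t: 10.42
eef_pos: [0.4798, -0.3396, 0.1221]
tcp_rot: [-0.068, 0.704, -0.068, -0.703]
wrist_force: [0.2, -0.1, -4.0]
width: 0.0484
```

```bash
python3 look.py w7
```

```text
10.4167 [ 0.4798 -0.3396  0.1221] yaw y -101.03 [ 1.3e-03 -8.0e-04 -1.0e+00] w 0.048370186674999045 [ 0.22 -0.13 -4.04] [ 50.   16.5 -20.2  99.4   6.2  65.1 -73.1]
```

View pics/w7.png

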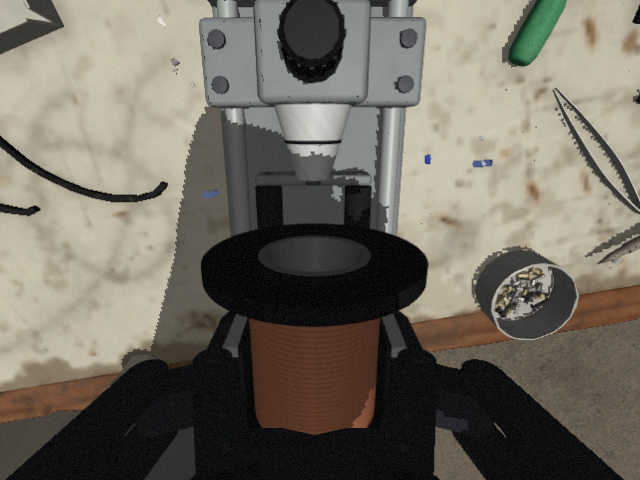

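Emit:
move_arm:
  series:
    - [[1.4, 0, 0], [0, 0, 0], -0.3]
    - [[1.5, 0, 0], [0, 0, 0], -0.3]
    - [[1.5, 0, 0], [0, 0, 0], -0.3]
    - [[1.4, 0, 0], [0, 0, 0], -0.3]
    - [[1, 0, 0], [0, 0, 0], -0.3]
    - [[0.4, 0, 0], [0, 0, 0], -0.3]
    - [[0, 0, 0], [0, 0, 0], -0.3]
    - [[0, 0, 0], [0, 0, 0], -0.3]
    - [[0, 0, 0], [0, 0, 0], -0.3]

```text
t: 11.22
eef_pos: [0.4798, -0.3398, 0.0506]
tcp_rot: [-0.068, 0.704, -0.068, -0.703]
wrist_force: [0.5, 0.6, -4.0]
width: 0.0483
```

```bash
python3 look.py w8; python3 - <<'E'
from h import *
p,d=read_camera('scene'); cv2.imwrite('pics/sc8.png',p)
s=read_state(); print(s['eef_pos'])
E
```

```text
11.2167 [ 0.4798 -0.3398  0.0506] yaw y -101.04 [ 0.0018 -0.0014 -1.    ] w 0.04834103326927603 [ 0.47  0.56 -3.95] [ 49.3  20.9 -19.6 102.9   8.2  57.5 -74.6]
[ 0.47963511 -0.33968334  0.05039779]
```

View pics/w8.png

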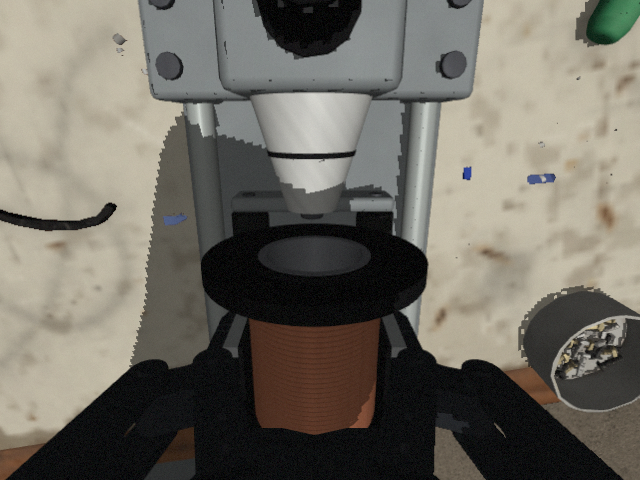

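View pics/sc8.png

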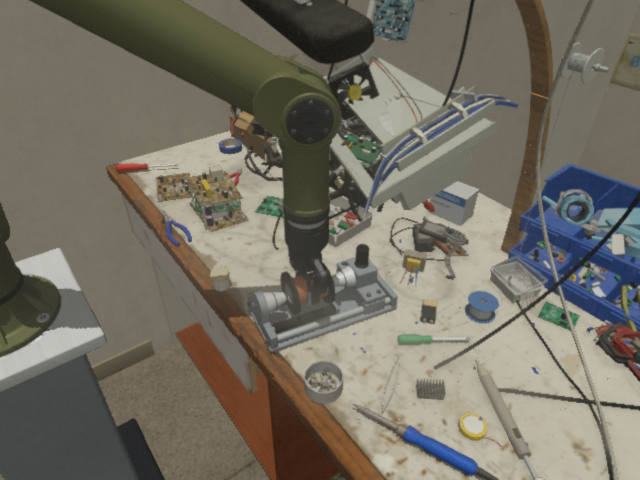

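```bash
python3 - <<'E'
from h import *; import pickle
s,p,d=pickle.load(open('pics/w8.pkl','rb')); C=cam('wrist',s); P=cloud(C,d); P[d==0]=np.nan
M=R.from_quat(s['tcp_rot'],scalar_first=True).as_matrix(); T=(P-s['eef_pos'])@M
v,u=np.mgrid[:480,:640]
for r in range(110,206,8):
    m=(u[r]>240)&(u[r]<385)&(P[r][:,2]>.062)
    k=np.where(m)[0]
    w=T[r][m]; print(r,k[[0,-1]],'mid col',k[[0,-1]].mean(),'y mid',((w[0]+w[-1])/2).round(4),'minx',np.nanmin(w[:,0]).round(4))
g=p[148:168,300:324].mean(2).mean(1); print(148+np.argmin(g), g.round(0))
r=148+int(np.argmin(g)); print('ring',T[r,306:318].round(4)[::4], P[r,312])
# reel rim fit (face points): circle fit
m=(u>200)&(u<430)&(v>222)&(v<325)&(abs(T[...,2]+.0354)<.0015)
q=T[m][:,:2]; print(m.sum(),cv2.minEnclosingCircle((q*1000).astype(np.float32)))
hull=cv2.convexHull((q*1000).astype(np.float32)).reshape(-1,2); A=np.c_[2*hull,np.ones(len(hull))]; c=np.linalg.lstsq(A,(hull**2).sum(1),rcond=None)[0]; print('rim c',c[:2],np.sqrt(c[2]+c[0]**2+c[1]**2))
print('face z', np.nanmedian(T[...,2][m]))
# rollers top
m=(u>232)&(u<395)&(v>208)&(v<228)&(P[...,2]>.02)&(P[...,2]<.05)&(p.max(2)<60); print('roller top z',np.nanpercentile(P[...,2][m],[50,90,99]))
E
```

```text
110 [255 367] mid col 311.0 y mid [-0.0188 -0.0001 -0.0856] minx -0.0323
118 [257 365] mid col 311.0 y mid [-0.0166 -0.0002 -0.0832] minx -0.0317
126 [260 362] mid col 311.0 y mid [-0.0182 -0.0001 -0.0807] minx -0.0319
134 [263 360] mid col 311.5 y mid [-0.0166  0.0001 -0.0781] minx -0.0306
142 [265 357] mid col 311.0 y mid [-0.0169 -0.0003 -0.0755] minx -0.0297
150 [267 355] mid col 311.0 y mid [-0.0163 -0.0004 -0.0729] minx -0.0287
158 [271 352] mid col 311.5 y mid [-0.0168 -0.0001 -0.0703] minx -0.0284
166 [273 349] mid col 311.0 y mid [-0.0159 -0.0004 -0.0675] minx -0.0278
174 [276 347] mid col 311.5 y mid [-0.0155 -0.0001 -0.0647] minx -0.0268
182 [279 344] mid col 311.5 y mid [-0.0172 -0.0001 -0.0621] minx -0.026
190 [282 341] mid col 311.5 y mid [-0.0161 -0.0001 -0.0591] minx -0.0248
198 [284 339] mid col 311.5 y mid [-0.0161 -0.0002 -0.0563] minx -0.0242
155 [194. 194. 194. 194. 194. 125.  34.  26.  26.  26.  27. 157. 183. 185.
 191. 192. 193. 192. 193. 192.]
ring [[-0.0279 -0.0017 -0.0723]
 [-0.0272 -0.0005 -0.0722]
 [-0.027   0.0008 -0.0722]] [ 0.55066441 -0.35376622  0.07862717]
14692 ((0.5206980109214783, 1.2553989887237549), 60.64328384399414)
rim c [-0.45862929  0.16688163] 55.85159192049344
face z -0.035462550643656734
roller top z [0.03175072 0.03423037 0.03638953]
```

Emit:
move_arm:
  series:
    - [[0.3, -0.1, 0], [0, 0, 0], -0.3]
    - [[0.2, 0, 0], [0, 0, 0], -0.3]
    - [[0, 0, 0], [0, 0, 0], -0.3]
    - [[0, 0, 0], [0, 0, 0], -0.3]
    - [[0, 0, 0], [0, 0, 0], -0.3]

```text
t: 11.73
eef_pos: [0.4792, -0.3385, 0.0445]
tcp_rot: [-0.068, 0.704, -0.068, -0.704]
wrist_force: [-1.0, -1.0, -4.5]
width: 0.0483
```

Emit:
move_arm:
  series:
    - [[0, 0, 0.5], [0, 0, 0], -0.3]
    - [[0, 0, 0.5], [0, 0, 0], -0.3]
    - [[0, 0, 0.5], [0, 0, 0], -0.3]
    - [[0, 0, 0.5], [0, 0, 0], -0.3]
    - [[0, 0, 0.4], [0, 0, 0], -0.3]
    - [[0, 0, 0.3], [0, 0, 0], -0.3]
    - [[0, 0, 0], [0, 0, 0], -0.3]
    - [[0, 0, 0], [0, 0, 0], -0.3]
    - [[0, 0, 0], [0, 0, 0], -0.3]

```text
t: 12.48
eef_pos: [0.4519, -0.3333, 0.0443]
tcp_rot: [0.068, -0.703, 0.068, 0.704]
wrist_force: [-1.4, -2.4, -1.5]
width: 0.0486
```

```bash
python3 look.py w9; python3 - <<'E'
from h import *; import pickle
s,p,d=pickle.load(open('pics/w9.pkl','rb')); C=cam('wrist',s); P=cloud(C,d); P[d==0]=np.nan
M=R.from_quat(s['tcp_rot'],scalar_first=True).as_matrix(); T=(P-s['eef_pos'])@M
v,u=np.mgrid[:480,:640]
m=(u>200)&(u<430)&(v>222)&(v<325)&(abs(T[...,2]+.0354)<.0015); print('face', np.nanmedian(T[...,2][m]))
for r in range(110,190,8):
    m=(u[r]>240)&(u[r]<385)&(P[r][:,2]>.062); k=np.where(m)[0]
    if len(k)>5:
        w=T[r][m]; print(r,k[[0,-1]],((w[0]+w[-1])/2).round(4),'minx',np.nanmin(w[:,0]).round(4),np.nanmax(P[r][m][:,2]).round(4))
g=p[60:225,306:316].mean(2).mean(1); 
rows=60+np.where(g<60)[0]; print(rows)
for r in rows: print(r,T[r,311].round(4),P[r,311].round(4))
E
```

```text
12.4833 [ 0.4519 -0.3333  0.0443] yaw y -101.06 [-1.3e-03 -2.0e-04 -1.0e+00] w 0.048642710940158235 [-1.4  -2.36 -1.47] [ 50.7  18.6 -19.6 106.7   7.5  56.  -73.2]
face -0.0354802650534617
110 [282 346] [-0.0216  0.0008 -0.0855] minx -0.0312 0.0754
118 [284 344] [-0.0208  0.0008 -0.0832] minx -0.0301 0.0743
126 [287 341] [-0.0215  0.0008 -0.0807] minx -0.0292 0.0734
134 [302 326] [-0.02    0.0008 -0.0782] minx -0.0236 0.0678
[223 224]
223 [ 0.0204 -0.0007 -0.0367] [ 0.488  -0.3397  0.0238]
224 [ 0.0197 -0.0007 -0.0364] [ 0.4878 -0.3397  0.0245]
```

View pics/w9.png

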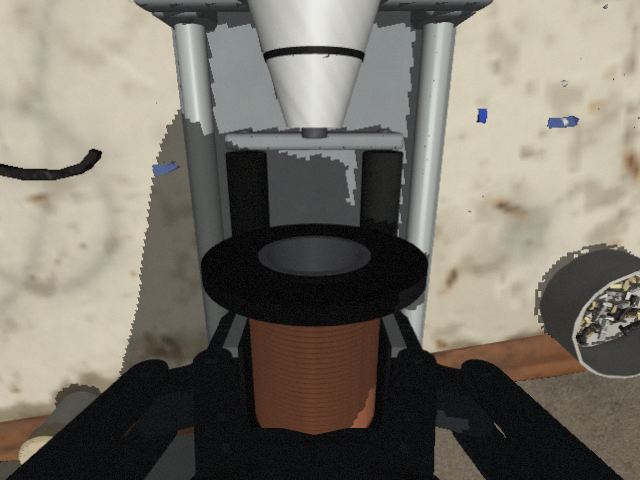

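```bash
python3 - <<'E'
from h import *; import pickle
s,p,d=pickle.load(open('pics/w9.pkl','rb')); C=cam('wrist',s); P=cloud(C,d); P[d==0]=np.nan
M=R.from_quat(s['tcp_rot'],scalar_first=True).as_matrix(); T=(P-s['eef_pos'])@M
g=p[30:70,304:324].mean(2).mean(1); print(30+np.argmin(g),g.round(0)[15:30])
for r in range(48,58): print(r,T[r,310:320].mean(0).round(4),P[r,310:320].mean(0).round(4))
t=onplane(C,[[314,30+np.argmin(g)]],.079)[0]; print((t-s['eef_pos'])@M,t)
E
```

```text
48 [196.  79.  40.  39.  40.  40.  41.  40.  91. 175. 222. 221. 218. 218.
 221.]
48 [-0.0348  0.001  -0.1008] [ 0.5507 -0.3536  0.079 ]
49 [-0.0346  0.001  -0.1006] [ 0.5505 -0.3536  0.0788]
50 [-0.0343  0.001  -0.1004] [ 0.5503 -0.3535  0.0785]
51 [-0.0344  0.001  -0.1001] [ 0.55   -0.3535  0.0786]
52 [-0.0347  0.001  -0.0998] [ 0.5497 -0.3534  0.0789]
53 [-0.0341  0.001  -0.0997] [ 0.5496 -0.3534  0.0782]
54 [-0.0341  0.001  -0.0994] [ 0.5494 -0.3534  0.0783]
55 [-0.034   0.001  -0.0992] [ 0.5491 -0.3533  0.0782]
56 [-0.0335  0.001  -0.099 ] [ 0.549  -0.3533  0.0777]
57 [-0.0334  0.001  -0.0988] [ 0.5487 -0.3532  0.0775]
[-0.03482996  0.00083363 -0.10077331] [ 0.55068558 -0.35348308  0.079     ]
```

Emit:
move_arm:
  series:
    - [[0, 0, -0.08], [0, 0, 0], -0.3]
    - [[0, 0, 0], [0, 0, 0], -0.3]
    - [[0, 0, 0], [0, 0, 0], 0.3]
    - [[0, 0, 0], [0, 0, 0], 0.5]
    - [[0, 0, 0], [0, 0, 0], 0.6]
    - [[0, 0, 0], [0, 0, 0], 0.6]
    - [[0, 0, 0], [0, 0, 0], 0.6]

```text
t: 13.12
eef_pos: [0.454, -0.333, 0.0446]
tcp_rot: [-0.068, 0.704, -0.068, -0.704]
wrist_force: [0.6, -0.2, 0.7]
width: 0.0682
```

```bash
python3 look.py w10
```

```text
13.1167 [ 0.454  -0.333   0.0446] yaw y -101.01 [ 8.e-04 -1.e-04 -1.e+00] w 0.06815765557123188 [ 0.6  -0.2   0.74] [ 50.7  18.7 -19.7 106.6   7.5  55.9 -73.3]
```

View pics/w10.png

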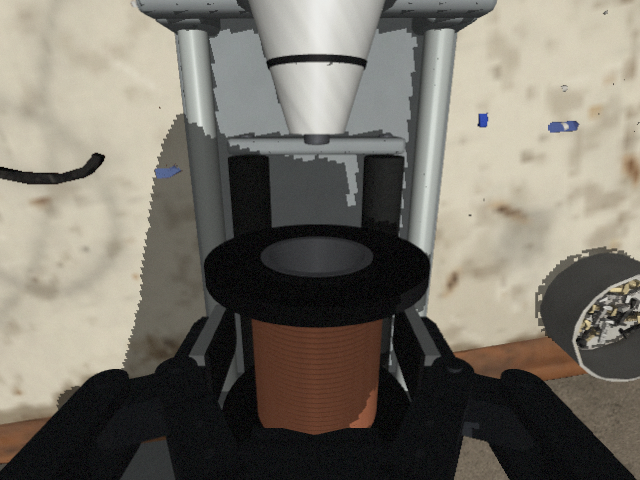

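Emit:
move_arm:
  series:
    - [[-0.8, 0, 0], [0, 0, 0], 0.6]
    - [[-1.5, 0, 0], [0, 0, 0], 0.6]
    - [[-2, 0, 0], [0, 0, 0], 0.6]
    - [[-2, 0, 0], [0, 0, 0], 0.6]
    - [[-2, 0, 0], [0, 0, 0], 0.6]
    - [[-2, 0, 0], [0, 0, 0], 0.6]
    - [[-2, 0, 0], [0, 0, 0], 0.6]
    - [[-2, 0, 0], [0, 0, 0], 0.6]
    - [[0, 0, 2], [0, 0, 0], 0.6]
    - [[0, 0, 2.5], [0, 0, 0], 0.6]
    - [[0, 0, 2.5], [0, 0, 0], 0.6]
    - [[0, 0, 2.5], [0, 0, 0], 0.6]
    - [[0, 0, 2], [0, 0, 0], 0.6]
    - [[0, 0, 1], [0, 0, 0], 0.6]
    - [[0, 0, 0], [0, 0, 0], 0.6]
    - [[0, 0, 0], [0, 0, 0], 0.6]
    - [[0, 0, 0], [0, 0, 0], 0.6]

```text
t: 14.58
eef_pos: [0.3321, -0.3094, 0.1878]
tcp_rot: [-0.067, 0.704, -0.068, -0.703]
wrist_force: [-0.2, 0.0, 0.1]
width: 0.0681
```

```bash
python3 look.py w11; python3 stand.py w11 220 420 130 280
```

```text
14.5833 [ 0.3321 -0.3094  0.1878] yaw y -100.98 [ 1.4e-03 -7.0e-04 -1.0e+00] w 0.06808541078461171 [-0.22  0.    0.13] [ 57.8  -3.5 -17.4 112.5  -1.1  70.7 -60.2]
```

View pics/w11.png

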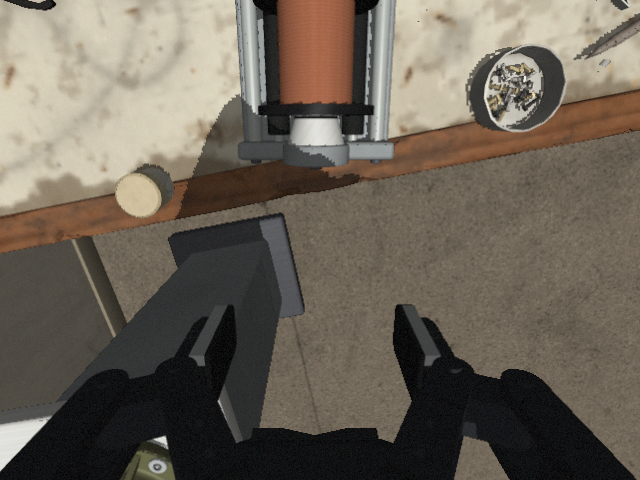

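```bash
python3 stand.py w11 220 420 0 150; python3 stand.py w11 240 400 60 180; python3 - <<'E'
from h import *; import pickle
s,p,d=pickle.load(open('pics/w11.pkl','rb')); C=cam('wrist',s); P=cloud(C,d); P[d==0]=np.nan
o=np.array([.4513,-.3344]); a=np.radians(169.0); yv=np.array([np.cos(a),np.sin(a)]); xv=np.array([yv[1],-yv[0]])
S=np.dstack([(P[...,:2]-o)@xv,(P[...,:2]-o)@yv,P[...,2]])*1000
for r in range(96,166,2): print(r,S[r,316].round(1),S[r,300].round(1),p[r,316])
E
```

```text
96 [-0.2 24.9 88.1] [ 9.9 24.8 86.3] [ 76 104 170]
98 [-0.2 26.1 88.4] [ 9.9 25.9 84.7] [ 77 105 168]
100 [-0.2 27.2 87.6] [ 9.9 27.2 85.8] [ 77 105 168]
102 [-0.2 28.5 88.4] [10.  28.3 84. ] [ 52  74 122]
104 [-1.000e-01  3.020e+01  1.027e+02] [  9.4  30.1 101.4] [61 60 59]
106 [-1.000e-01  3.130e+01  1.028e+02] [  9.4  31.3 102.7] [63 62 63]
108 [-1.000e-01  3.240e+01  1.031e+02] [  9.4  32.4 102.2] [64 65 65]
110 [-1.000e-01  3.360e+01  1.036e+02] [  9.5  33.5 100.1] [65 65 63]
112 [-1.00e-01  3.47e+01  1.03e+02] [  9.5  34.6 101.2] [64 66 65]
114 [-0.2 35.5 83.1] [10.1 35.5 83.4] [92 94 94]
116 [-0.2 36.7 79.2] [10.5 36.6 73.8] [57 56 55]
118 [-0.3 37.9 78.7] [10.5 37.9 75.1] [139 143 143]
120 [-0.3 39.2 78.8] [10.5 39.2 75.5] [220 224 224]
122 [-0.3 40.4 79.2] [10.5 40.4 75.1] [221 225 225]
124 [-0.2 41.7 79.4] [10.5 41.7 75.3] [222 226 226]
126 [-0.3 42.9 79.4] [10.5 43.  74.9] [222 226 226]
128 [-0.3 44.2 79.6] [10.5 44.2 77.7] [221 225 225]
130 [-0.2 45.4 81.3] [10.5 45.5 77.2] [221 226 226]
132 [-0.2 46.7 80.7] [10.4 46.8 79. ] [220 225 224]
134 [-0.2 47.9 82.3] [10.5 48.1 77.9] [220 225 224]
136 [-0.2 49.2 81.7] [10.5 49.3 79.2] [222 225 226]
138 [-0.2 50.5 81.3] [10.5 50.6 78.8] [222 225 225]
140 [-0.2 51.7 82.8] [10.5 51.9 79.7] [221 226 226]
142 [-0.2 53.  83.1] [10.5 53.2 79.1] [224 229 229]
144 [-0.2 54.2 84.3] [10.5 54.5 79.3] [224 228 229]
146 [-0.2 55.4 85.5] [10.4 55.5 84.2] [120 124 122]
148 [-0.2 56.6 86.7] [10.4 56.8 84.2] [153 154 148]
150 [-0.2 57.8 87.7] [10.4 58.1 84.1] [158 157 154]
152 [-0.2 59.1 87.4] [10.4 59.3 85.2] [160 160 155]
154 [-0.2 60.4 86.9] [10.4 60.6 85.5] [104 104 100]
156 [-0.2 61.8 85.9] [10.4 61.9 84.9] [75 75 72]
158 [-0.2 63.  87.3] [10.4 63.1 86. ] [75 75 72]
160 [-0.2 64.4 86.4] [10.5 64.6 84.6] [71 71 69]
162 [-0.2 65.6 87.1] [10.5 65.9 84. ] [76 76 73]
164 [-0.2 66.9 87.2] [10.5 67.2 84.7] [75 73 71]
```

View pics/w11c.png

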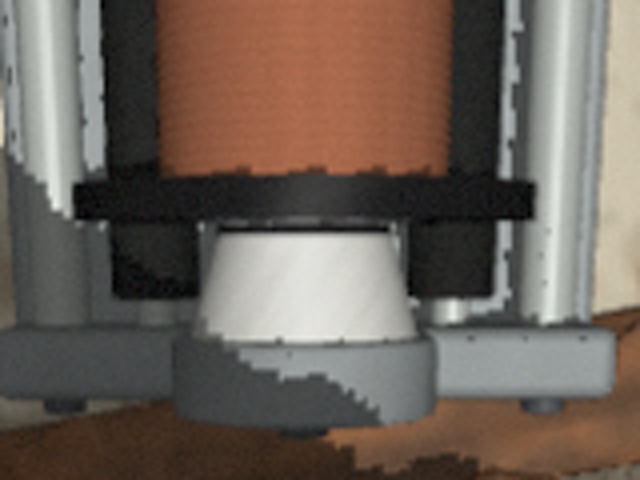

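```bash
python3 - <<'E'
from h import *; import pickle
s,p,d=pickle.load(open('pics/w11.pkl','rb')); C=cam('wrist',s); P=cloud(C,d); P[d==0]=np.nan
o=np.array([.4513,-.3344]); a=np.radians(169.0); yv=np.array([np.cos(a),np.sin(a)]); xv=np.array([yv[1],-yv[0]])
print('cam y',((C[3][:2]-o)@yv))
for r in range(110,121): print(r,p[r,306:326].mean(),p[r,314:318,1],np.nanmedian(P[r,306:326,2]).round(4), ((onplane(C,[[316,r]],.079)[0][:2]-o)@yv*1000).round(2),((onplane(C,[[316,r]],.103)[0][:2]-o)@yv*1000).round(2))
# flange side edges at x=+-38 (z lower)
for c in (262,268,364,370):
  print(c,[(r,p[r,c].mean().round(0),(P[r,c,2]*1000).round(0)) for r in range(98,120,1)])
E
```

```text
cam y 0.03926838779873388
110 56.15 [58 64 65 65] 0.1027 32.95 33.55
111 56.833333333333336 [65 63 62 60] 0.1029 33.56 34.11
112 56.483333333333334 [60 64 66 67] 0.1028 34.18 34.67
113 56.35 [62 64 63 64] 0.1025 34.8 35.23
114 74.96666666666667 [93 93 94 93] 0.0832 35.42 35.79
115 78.23333333333333 [91 94 94 90] 0.0783 36.04 36.35
116 51.983333333333334 [54 60 56 57] 0.0781 36.67 36.92
117 30.133333333333333 [30 34 33 36] 0.0786 37.29 37.48
118 135.7 [139 140 143 140] 0.0785 37.92 38.05
119 200.23333333333332 [207 208 209 207] 0.0784 38.54 38.61
120 216.03333333333333 [220 223 224 223] 0.0784 39.17 39.18
262 [(98, np.float64(164.0), np.float64(10.0)), (99, np.float64(165.0), np.float64(12.0)), (100, np.float64(163.0), np.float64(12.0)), (101, np.float64(165.0), np.float64(12.0)), (102, np.float64(125.0), np.float64(12.0)), (103, np.float64(75.0), np.float64(10.0)), (104, np.float64(63.0), np.float64(9.0)), (105, np.float64(36.0), np.float64(83.0)), (106, np.float64(19.0), np.float64(82.0)), (107, np.float64(10.0), np.float64(nan)), (108, np.float64(20.0), np.float64(83.0)), (109, np.
[... 2613 characters left out ...]
oat64(11.0)), (104, np.float64(62.0), np.float64(82.0)), (105, np.float64(34.0), np.float64(82.0)), (106, np.float64(19.0), np.float64(82.0)), (107, np.float64(25.0), np.float64(83.0)), (108, np.float64(16.0), np.float64(80.0)), (109, np.float64(10.0), np.float64(83.0)), (110, np.float64(16.0), np.float64(83.0)), (111, np.float64(22.0), np.float64(83.0)), (112, np.float64(14.0), np.float64(83.0)), (113, np.float64(22.0), np.float64(82.0)), (114, np.float64(7.0), np.float64(75.0)), (115, np.float64(56.0), np.float64(20.0)), (116, np.float64(73.0), np.float64(21.0)), (117, np.float64(77.0), np.float64(22.0)), (118, np.float64(81.0), np.float64(21.0)), (119, np.float64(81.0), np.float64(21.0))]
```

```bash
cat > L.py <<'E'
from h import *; import pickle,sys
s,p,d=pickle.load(open(f'pics/{sys.argv[1]}.pkl','rb')); C=cam('wrist',s); P=cloud(C,d); P[d==0]=np.nan
M=R.from_quat(s['tcp_rot'],scalar_first=True).as_matrix(); T=(P-s['eef_pos'])@M
v,u=np.mgrid[:480,:640]
m=(u>200)&(u<430)&(v>228)&(v<320)&(abs(T[...,2]+.0354)<.006)&(T[...,0]>-.058)
h=np.histogram(T[...,2][m],60); k=h[1][np.argmax(h[0])]; f=np.nanmedian(T[...,2][m&(abs(T[...,2]-k)<.0015)])
g=p[20:170,304:324].mean(2).mean(1); rr=20+np.where(g<70)[0]; print(rr)
r=float(sys.argv[2]) if len(sys.argv)>2 else rr.mean()
# plane at ring-top height z=.079
t=(onplane(C,[[314,r]],.079)[0]-s['eef_pos'])@M
print('ring row',r,'ring tool',t.round(4),'face',f.round(4),'L mm',((f-t[2])*1000).round(2))
E
python3 L.py w9 49.5; python3 L.py w10
```

```text
[ 47  48  49  50  51  52 137 162 165 166 167 168]
ring row 49.5 ring tool [-0.0348  0.0008 -0.1004] face -0.0354 L mm 65.03
[55 56 57 58 59 60]
ring row 57.5 ring tool [-0.0344  0.0008 -0.0986] face -0.0348 L mm 63.72
```

Emit:
move_arm:
  series:
    - [[0, 0.1, -1.5], [0, 0, 0], 0.6]
    - [[0, 0, -2.5], [0, 0, 0], 0.6]
    - [[0, 0, -2.5], [0, 0, 0], 0.6]
    - [[0, 0, -2.5], [0, 0, 0], 0.6]
    - [[0, 0, -2.5], [0, 0, 0], 0.6]
    - [[0, 0, -1], [0, 0, 0], 0.6]
    - [[0.8, 0, 0], [0, 0, 0], 0.6]
    - [[2, 0, 0], [0, 0, 0], 0.6]
    - [[2, 0, 0], [0, 0, 0], 0.6]
    - [[2, 0, 0], [0, 0, 0], 0.6]
    - [[0, 0, 0], [0, 0, 0], 0.6]
    - [[0, 0, 0], [0, 0, 0], 0.6]

```text
t: 15.63
eef_pos: [0.4515, -0.3336, 0.1181]
tcp_rot: [0.069, -0.703, 0.068, 0.705]
wrist_force: [0.5, 0.3, 1.4]
width: 0.0684
```

```bash
python3 look.py w12
```

```text
15.6333 [ 0.4515 -0.3336  0.1181] yaw y -101.06 [-0.003   0.0019 -1.    ] w 0.06841097206255803 [0.52 0.26 1.44] [ 52.   13.9 -20.7 103.1   5.4  64.2 -71.6]
```

View pics/w12.png

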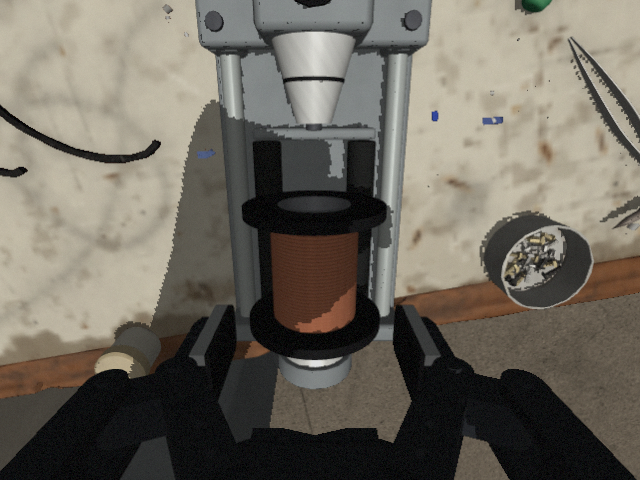

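Emit:
move_arm:
  series:
    - [[1.5, 0, 0], [0, 0, 0], 0.6]
    - [[2, 0, 0], [0, 0, 0], 0.6]
    - [[2, 0, 0], [0, 0, 0], 0.6]
    - [[1.2, 0, 0], [0, 0, 0], 0.6]
    - [[0.6, 0, 0], [0, 0, 0], 0.6]
    - [[0, 0, 0], [0, 0, 0], 0.6]
    - [[0, 0, 0], [0, 0, 0], 0.6]
    - [[0, 0, 0], [0, 0, 0], 0.6]

```text
t: 16.35
eef_pos: [0.4542, -0.3348, 0.0478]
tcp_rot: [-0.068, 0.705, -0.068, -0.703]
wrist_force: [0.8, 0.4, 0.2]
width: 0.0683
```

```bash
python3 look.py w13; python3 L.py w13
```

```text
16.35 [ 0.4542 -0.3348  0.0478] yaw y -101.04 [ 0.0019 -0.0015 -1.    ] w 0.0683467641383038 [0.82 0.4  0.17] [ 51.2  18.6 -20.2 106.3   7.6  56.2 -73.3]
[ 59  60  61  62  63  64 162 163 164 165 166 167 168]
ring row 117.23076923076923 ring tool [-0.0311  0.0008 -0.0833] face -0.0344 L mm 48.97
```

```bash
python3 L.py w13 61.5
```

```text
[ 59  60  61  62  63  64 162 163 164 165 166 167 168]
ring row 61.5 ring tool [-0.031   0.0008 -0.098 ] face -0.0344 L mm 63.68
```

Emit:
move_arm:
  series:
    - [[0.3, 0, 0], [0, 0, 0], 0.6]
    - [[0, 0, 0], [0, 0, 0], 0.4]
    - [[0, 0, 0], [0, 0, 0], 0.2]
    - [[0, 0, 0], [0, 0, 0], 0]
    - [[0, 0, 0], [0, 0, 0], 0]
    - [[0, 0, 0], [0, 0, 0], 0]
    - [[0, 0, 0.08], [0, 0, 0], 0]
    - [[0, 0, 0.08], [0, 0, 0], 0]
    - [[0, 0, 0], [0, 0, 0], 0]
    - [[0, 0, 0], [0, 0, 0], 0]
  newtons: 25

```text
t: 17.23
eef_pos: [0.4528, -0.3338, 0.0437]
tcp_rot: [-0.068, 0.705, -0.068, -0.703]
wrist_force: [3.4, 1.2, 0.6]
width: 0.0493
```

```bash
python3 look.py w14; python3 L.py w14
```

```text
17.2333 [ 0.4528 -0.3338  0.0437] yaw y -101.01 [ 2.1e-03 -6.0e-04 -1.0e+00] w 0.049253402315424556 [3.37 1.23 0.64] [ 51.2  18.7 -20.2 106.7   7.6  55.8 -73.3]
[ 50  51  52  53  54  55  56 165 166 167 168 169]
ring row 100.5 ring tool [-0.0351  0.0008 -0.0877] face -0.0354 L mm 52.33
```

```bash
python3 L.py w14 53
```

```text
[ 50  51  52  53  54  55  56 165 166 167 168 169]
ring row 53.0 ring tool [-0.0351  0.0008 -0.0995] face -0.0354 L mm 64.16
```

Emit:
move_arm:
  series:
    - [[0, 0, 0.1], [0, 0, 0], 0]
    - [[0, 0, 0.03], [0, 0, 0], 0]
    - [[0, 0, 0], [0, 0, 0], 0]
    - [[0, 0, 0], [0, 0, 0], 0]

```text
t: 17.62
eef_pos: [0.451, -0.3335, 0.0437]
tcp_rot: [-0.068, 0.704, -0.068, -0.703]
wrist_force: [4.1, 2.1, 2.2]
width: 0.0494
```

```bash
python3 look.py w15; python3 L.py w15 49.5
```

```text
17.6167 [ 0.451  -0.3335  0.0437] yaw y -101.02 [ 1.1e-03 -3.0e-04 -1.0e+00] w 0.04941041617115362 [4.11 2.08 2.24] [ 51.3  18.6 -20.2 106.9   7.6  55.8 -73.2]
[ 42  43  44  45  46  47  48 169]
ring row 49.5 ring tool [-0.0352  0.0008 -0.1003] face -0.0354 L mm 64.97
```

Emit:
move_arm:
  series:
    - [[0, 0, -0.03], [0, 0, 0], 0]
    - [[0, 0, -0.03], [0, 0, 0], 0.3]
    - [[0, 0, 0], [0, 0, 0], 0.5]
    - [[0, 0, 0], [0, 0, 0], 0.6]
    - [[0, 0, 0], [0, 0, 0], 0.6]

```text
t: 18.08
eef_pos: [0.4495, -0.3341, 0.0427]
tcp_rot: [0.068, -0.703, 0.068, 0.705]
wrist_force: [0.8, 0.1, 0.8]
width: 0.0684
```

```bash
python3 L.py w15 45;python3 look.py w16; python3 L.py w16
```

```text
[ 42  43  44  45  46  47  48 169]
ring row 45.0 ring tool [-0.0352  0.0008 -0.1014] face -0.0354 L mm 66.04
18.0833 [ 0.4495 -0.3341  0.0427] yaw y -101.1 [-2.2e-03  3.0e-04 -1.0e+00] w 0.06841150117871972 [0.77 0.1  0.76] [ 51.3  18.7 -20.1 106.9   7.7  55.8 -73.2]
[36 37 38 39 40 41 42]
ring row 39.0 ring tool [-0.0366  0.0008 -0.1026] face -0.0366 L mm 65.98
```

Emit:
move_arm:
  series:
    - [[-0.8, 0, 0], [0, 0, 0], 0.6]
    - [[-1.5, 0, 0], [0, 0, 0], 0.6]
    - [[-2, 0, 0], [0, 0, 0], 0.6]
    - [[-2, 0, 0], [0, 0, 0], 0.6]
    - [[-2, 0, 0], [0, 0, 0], 0.6]
    - [[-2, 0, 0], [0, 0, 0], 0.6]
    - [[-1.5, 0, 0], [0, 0, 0], 0.6]
    - [[0, 0, -1.3], [0, 0, 0], 0.6]
    - [[0, 0, -2], [0, 0, 0], 0.6]
    - [[0, 0, -2], [0, 0, 0], 0.6]
    - [[0, 0, -2], [0, 0, 0], 0.6]
    - [[0, 0, -2], [0, 0, 0], 0.6]
    - [[0, 0, -2], [0, 0, 0], 0.6]
    - [[0, 0, -2], [0, 0, 0], 0.6]
    - [[0, 0, -1], [0, 0, 0], 0.6]
    - [[0, 0, 0], [0, 0, 0], 0.6]
    - [[0, 0, 0], [0, 0, 0], 0.6]
    - [[0, 0, 0], [0, 0, 0], 0.6]

```text
t: 19.63
eef_pos: [0.5905, -0.3613, 0.1614]
tcp_rot: [0.068, -0.703, 0.068, 0.704]
wrist_force: [0.1, -0.6, -0.2]
width: 0.0682
```

```bash
python3 look.py w17; python3 - <<'E'
from h import *; import pickle
s,p,d=pickle.load(open('pics/w17.pkl','rb')); C=cam('wrist',s); P=cloud(C,d); P[d==0]=np.nan
M=R.from_quat(s['tcp_rot'],scalar_first=True).as_matrix(); T=(P-s['eef_pos'])@M
m=(P[...,2]>.118)&(P[...,2]<.14)&(np.hypot(P[...,0]-.59,P[...,1]+.361)<.03)
q=T[m]; print(m.sum(), q.mean(0).round(4), q.min(0).round(4), q.max(0).round(4), P[m].mean(0).round(4)) if m.sum() else print('none')
E
```

```text
19.6333 [ 0.5905 -0.3613  0.1614] yaw y -101.06 [-9.e-04 -2.e-04 -1.e+00] w 0.06819782930309631 [ 0.13 -0.58 -0.17] [ 44.5  27.1 -21.   80.9   9.8  73.9 -78.3]
1435 [ 0.0361 -0.0003 -0.0014] [ 0.0331 -0.0123 -0.012 ] [0.0434 0.0118 0.012 ] [ 0.5919 -0.3613  0.1253]
```

View pics/w17.png

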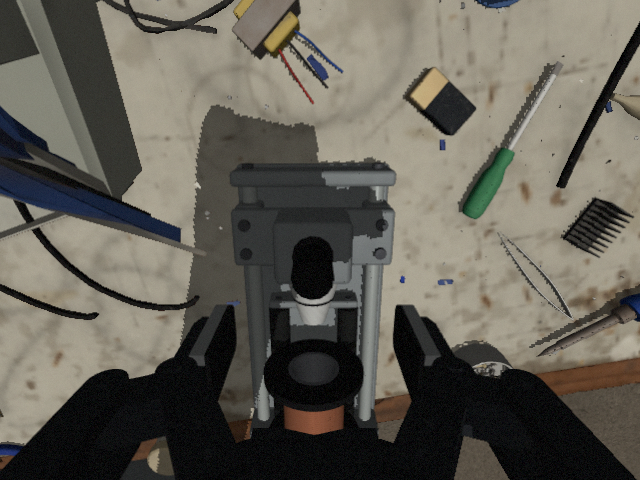

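Emit:
move_arm:
  series:
    - [[1.2, 0, 0], [0, 0, 0], 0.6]
    - [[1.8, 0, 0], [0, 0, 0], 0.6]
    - [[1.8, 0, 0], [0, 0, 0], 0.6]
    - [[1.2, 0, 0], [0, 0, 0], 0.6]
    - [[0.6, 0, 0], [0, 0, 0], 0.6]
    - [[0, 0, 0], [0, 0, 0], 0.6]
    - [[0, 0, 0], [0, 0, 0], 0.6]
    - [[0, 0, 0], [0, 0, 0], 0]

```text
t: 20.35
eef_pos: [0.592, -0.3615, 0.0965]
tcp_rot: [-0.068, 0.704, -0.068, -0.703]
wrist_force: [0.3, -0.3, 0.6]
width: 0.0578
```

Emit:
move_arm:
  series:
    - [[0, 0, 0], [0, 0, 0], -0.6]
    - [[0, 0, 0], [0, 0, 0], -0.6]
    - [[0, 0, 0], [0, 0, 0], -0.6]
    - [[0, 0, 0], [0, 0, 0], -0.6]
    - [[0, 0, 0], [0, 0, 0], -0.6]
    - [[0, 0, 0], [0, 0, 0], -0.6]
  newtons: 30

```text
t: 20.85
eef_pos: [0.5921, -0.3604, 0.0964]
tcp_rot: [-0.068, 0.704, -0.068, -0.703]
wrist_force: [-1.0, 2.4, 5.5]
width: 0.0221
```

```bash
python3 look.py w18
```

```text
20.85 [ 0.5921 -0.3604  0.0964] yaw y -101.01 [ 1.3e-03  3.0e-04 -1.0e+00] w 0.02214363289557285 [-0.99  2.36  5.54] [ 44.2  30.  -20.6  84.6  10.9  67.4 -79.1]
```

View pics/w18.png

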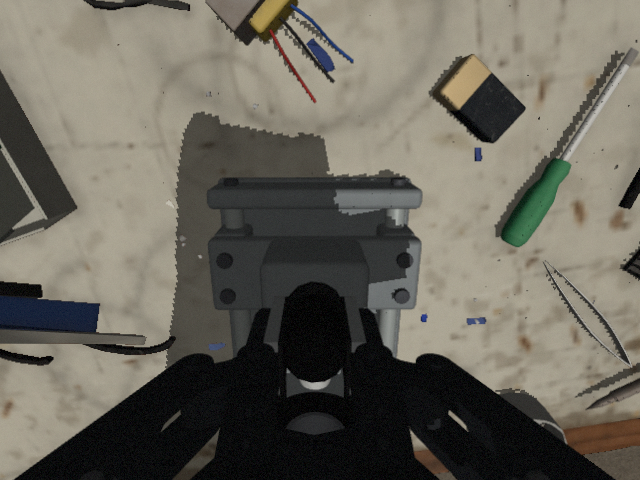

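Emit:
move_arm:
  series:
    - [[0, 0, 0.3], [0, 0, 0], -0.6]
    - [[0, 0, 0.6], [0, 0, 0], -0.6]
    - [[0, 0, 0.8], [0, 0, 0], -0.6]
    - [[0, 0, 0.8], [0, 0, 0], -0.6]
    - [[0, 0, 0.8], [0, 0, 0], -0.6]
    - [[0, 0, 0.8], [0, 0, 0], -0.6]
    - [[0, 0, 0.8], [0, 0, 0], -0.6]
    - [[0, 0, 0.6], [0, 0, 0], -0.6]
    - [[0, 0, 0.4], [0, 0, 0], -0.6]
    - [[0, 0, 0.3], [0, 0, 0], -0.6]
    - [[0, 0, 0], [0, 0, 0], -0.6]
    - [[0, 0, 0], [0, 0, 0], -0.6]
    - [[0, 0, 0], [0, 0, 0], -0.6]

```text
t: 21.98
eef_pos: [0.5301, -0.3486, 0.0963]
tcp_rot: [-0.068, 0.704, -0.068, -0.704]
wrist_force: [1.0, 3.5, 8.2]
width: 0.0225
```

```bash
python3 look.py w19; python3 - <<'E'
from h import *
s=read_state(); a=np.radians(169.0); yv=np.array([np.cos(a),np.sin(a)])
print((s['eef_pos'][:2]-np.array([.5921,-.3604]))@yv, s['wrist_force'])
p,d=read_camera('scene'); cv2.imwrite('pics/sc19.png',cv2.resize(p[220:360,230:410],None,fx=4,fy=4,interpolation=cv2.INTER_CUBIC))
E
```

```text
21.9833 [ 0.5301 -0.3486  0.0963] yaw y -101.03 [ 3.e-04  3.e-04 -1.e+00] w 0.022451088018017276 [1.03 3.49 8.18] [ 47.8  23.4 -21.1  93.8   9.1  64.5 -76.7]
0.06305887908207046 [0.17951948 3.26518765 8.87828678]
```

View pics/w19.png

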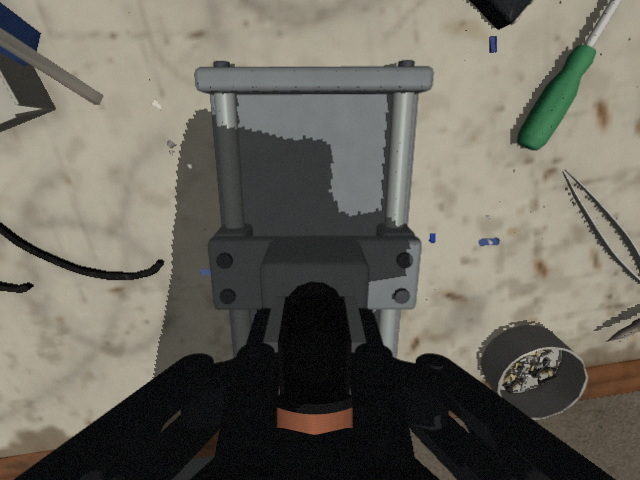

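View pics/sc19.png

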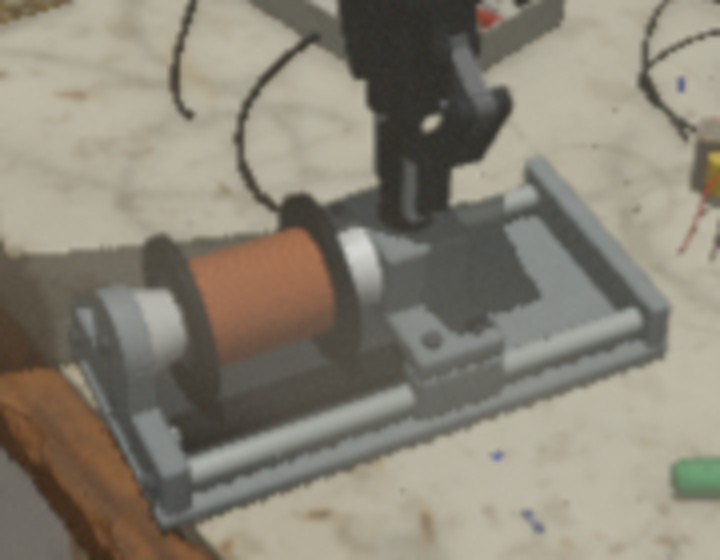

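Emit:
move_arm:
  series:
    - [[0, 0, 0.15], [0, 0, 0], -0.6]
    - [[0, 0, 0.1], [0, 0, 0], -0.6]
    - [[0, 0, 0], [0, 0, 0], -0.6]
    - [[0, 0, 0], [0, 0, 0], -0.6]
    - [[0, 0, 0], [0, 0, 0], -0.2]
    - [[0, 0, 0], [0, 0, 0], 0.2]
    - [[0, 0, 0], [0, 0, 0], 0.6]
    - [[0, 0, 0], [0, 0, 0], 0.6]
    - [[-0.8, 0, 0], [0, 0, 0], 0.6]
    - [[-2, 0, 0], [0, 0, 0], 0.6]
    - [[-2, 0, 0], [0, 0, 0], 0.6]
    - [[-2, 0, 0], [0, 0, 0], 0.6]
    - [[-2, 0, 0.5], [0, 0, 0], 0.6]
    - [[-1, 0, 1], [0, 0, 0], 0.6]
    - [[0, 0, 0], [0, 0, 0], 0.6]
    - [[0, 0, 0], [0, 0, 0], 0.6]

```text
t: 23.42
eef_pos: [0.5132, -0.3465, 0.1941]
tcp_rot: [-0.068, 0.704, -0.069, -0.703]
wrist_force: [0.4, 0.6, -0.3]
width: 0.0682
```

```bash
python3 look.py w20; python3 stand.py w20 220 420 230 380
```

```text
23.4167 [ 0.5132 -0.3465  0.1941] yaw y -101.08 [ 9.0e-04 -1.4e-03 -1.0e+00] w 0.06821745588370816 [ 0.36  0.6  -0.26] [ 49.4  17.1 -21.7  90.2   6.6  73.9 -74.4]
```

View pics/w20.png

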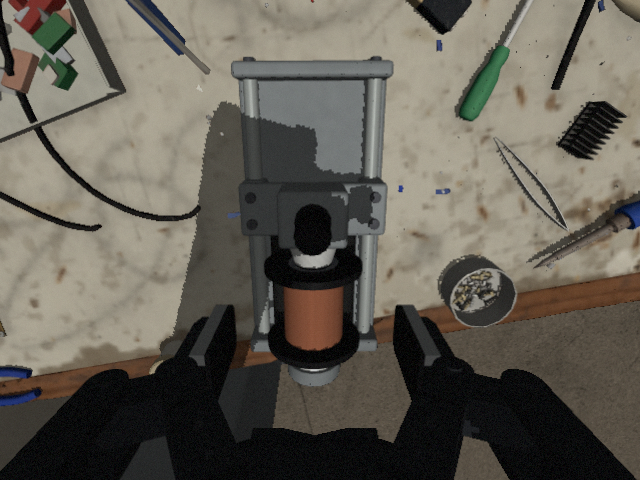

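Emit:
move_arm:
  series:
    - [[0, 0, 1.5], [0, 0, 0], 0.6]
    - [[0, 0, 2], [0, 0, 0], 0.6]
    - [[0, 0, 2], [0, 0, 0], 0.6]
    - [[0, 0, 2], [0, 0, 0], 0.6]
    - [[0, 0, 2], [0, 0, 0], 0.6]
    - [[0, 0, 0.8], [0, 0, 0], 0.6]
    - [[0, 0, 0], [0, 0, 0], 0.6]
    - [[0, 0, 0], [0, 0, 0], 0.6]
    - [[0, 0, 0], [0, 0, 0], 0.6]

```text
t: 24.22
eef_pos: [0.4133, -0.3261, 0.1931]
tcp_rot: [-0.068, 0.704, -0.068, -0.704]
wrist_force: [-0.5, 1.2, -0.1]
width: 0.0685
```

```bash
python3 look.py w21; python3 stand.py w21 220 420 70 220; python3 - <<'E'
from h import *; import pickle
s,p,d=pickle.load(open('pics/w21.pkl','rb')); C=cam('wrist',s); P=cloud(C,d); P[d==0]=np.nan
o=np.array([.4513,-.3344]); a=np.radians(169.0); yv=np.array([np.cos(a),np.sin(a)])
print('cam y',(C[3][:2]-o)@yv)
S=lambda r,c:((P[r,c,:2]-o)@yv*1000).round(1)
for r in range(85,140): print(r,p[r,308:324].mean().round(0),(np.nanmedian(P[r,308:324,2])*1000).round(1),S(r,316),((onplane(C,[[316,r]],.079)[0][:2]-o)@yv*1000).round(2),((onplane(C,[[316,r]],.104)[0][:2]-o)@yv*1000).round(2))
E
```

```text
24.2167 [ 0.4133 -0.3261  0.1931] yaw y -100.99 [ 6.e-04  3.e-04 -1.e+00] w 0.06847671469619798 [-0.53  1.16 -0.08] [ 55.    5.7 -20.8 103.    2.1  71.6 -67.3]
cam y -0.043741369234114834
85 22.0 89.2 -64.5 -65.39 -63.28
86 28.0 88.3 -64.0 -64.79 -62.73
87 38.0 87.3 -63.4 -64.18 -62.18
88 89.0 85.2 -63.1 -63.57 -61.64
89 133.0 85.1 -62.4 -62.96 -61.09
90 146.0 85.1 -62.0 -62.35 -60.54
91 147.0 85.5 -61.2 -61.74 -59.99
92 146.0 85.2 -60.7 -61.13 -59.43
93 146.0 85.4 -60.1 -60.52 -58.88
94 146.0 84.9 -59.5 -59.91 -58.33
95 146.0 85.2 -58.9 -59.29 -57.77
96 146.0 85.2 -58.3 -58.68 -57.22
97 140.0 84.9 -57.7 -58.06 -56.66
98 131.0 84.7 -57.1 -57.44 -56.11
99 123.0 84.5 -56.5 -56.82 -55.55
100 113.0 84.2 -56.0 -56.21 -54.99
101 100.0 83.4 -55.4 -55.59 -54.43
102 80.0 82.3 -54.8 -54.96 -53.87
103 130.0 83.1 -54.2 -54.34 -53.31
104 186.0 83.3 -53.6 -53.72 -52.74
105 202.0 83.0 -53.0 -53.09 -52.18
106 201.0 82.9 -52.3 -52.47 -51.62
107 201.0 82.6 -51.7 -51.84 -51.05
108 201.0 82.4 -51.1 -51.21 -50.48
109 201.0 82.3 -50.5 -50.59 -49.92
110 201.0 81.9 -49.9 -49.96 -49.35
111 200.0 82.1 -49.3 -
[... 286 characters left out ...]
-44.19
120 198.0 80.1 -43.6 -43.6 -43.62
121 198.0 79.5 -43.0 -42.96 -43.04
122 197.0 79.7 -42.3 -42.32 -42.46
123 197.0 79.3 -41.7 -41.68 -41.88
124 196.0 79.3 -41.1 -41.03 -41.3
125 196.0 79.0 -40.4 -40.39 -40.71
126 196.0 78.8 -39.7 -39.74 -40.13
127 196.0 79.0 -39.1 -39.09 -39.55
128 176.0 78.4 -38.4 -38.44 -38.96
129 138.0 78.0 -37.7 -37.79 -38.37
130 85.0 78.0 -37.1 -37.14 -37.79
131 34.0 78.0 -36.5 -36.49 -37.2
132 21.0 85.0 -36.0 -35.84 -36.61
133 35.0 102.7 -36.0 -35.18 -36.02
134 48.0 103.0 -35.4 -34.53 -35.43
135 54.0 102.4 -34.8 -33.87 -34.83
136 53.0 102.6 -34.1 -33.21 -34.24
137 54.0 103.0 -33.6 -32.55 -33.65
138 54.0 102.6 -33.0 -31.89 -33.05
139 53.0 103.0 -32.4 -31.23 -32.45
```

View pics/w21c.png

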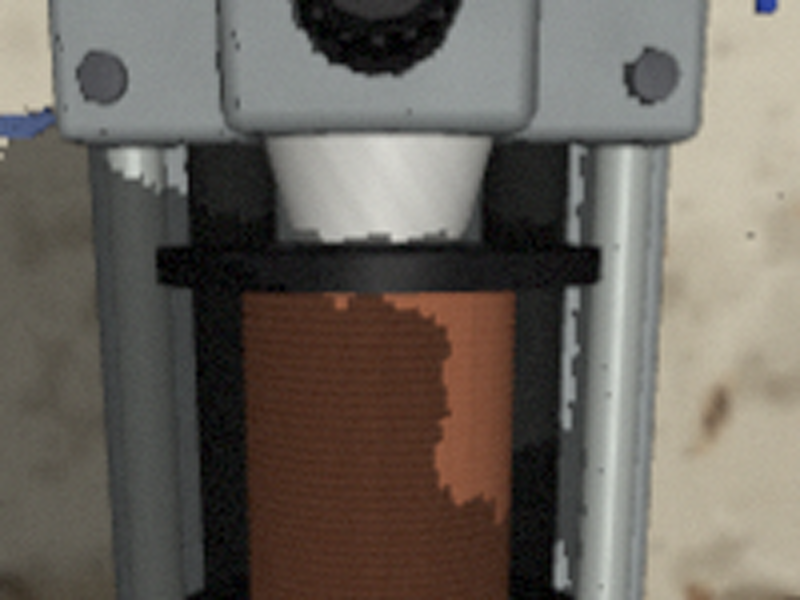

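Emit:
move_arm:
  series:
    - [[0, 0, 1.5], [0, 0, 0], 0.6]
    - [[0, 0, 2], [0, 0, 0], 0.6]
    - [[0, 0, 2], [0, 0, 0], 0.6]
    - [[0, 0, 2], [0, 0, 0], 0.6]
    - [[0, 0, 0.8], [0, 0, 0], 0.6]
    - [[0, 0, 0], [0, 0, 0], 0.6]
    - [[0, 0, 0], [0, 0, 0], 0.6]
    - [[0, 0, 0], [0, 0, 0], 0.6]

```text
t: 24.93
eef_pos: [0.3322, -0.3104, 0.1935]
tcp_rot: [-0.068, 0.704, -0.068, -0.703]
wrist_force: [-0.5, -0.2, -0.1]
width: 0.0683
```

```bash
python3 look.py w22; python3 stand.py w22 220 420 0 150; python3 - <<'E'
from h import *; import pickle
s,p,d=pickle.load(open('pics/w22.pkl','rb')); C=cam('wrist',s); P=cloud(C,d); P[d==0]=np.nan
o=np.array([.4513,-.3344]); a=np.radians(169.0); yv=np.array([np.cos(a),np.sin(a)])
print('cam y',(C[3][:2]-o)@yv)
for r in list(range(1,26))+list(range(94,156)):
  print(r,p[r,308:324].mean().round(0),(np.nanmedian(P[r,308:324,2])*1000).round(1),((onplane(C,[[316,r]],.079)[0][:2]-o)@yv*1000).round(2),((onplane(C,[[316,r]],.104)[0][:2]-o)@yv*1000).round(2))
E
```

```text
24.9333 [ 0.3322 -0.3104  0.1935] yaw y -100.97 [ 1.e-03 -2.e-04 -1.e+00] w 0.0682825184056257 [-0.49 -0.21 -0.13] [ 58.8  -3.6 -18.2 111.9  -1.2  71.4 -60. ]
cam y 0.03896456603908481
1 114.0 87.4 -30.57 -23.79
2 117.0 87.2 -30.04 -23.31
3 118.0 87.6 -29.5 -22.83
4 114.0 87.8 -28.97 -22.35
5 114.0 87.1 -28.43 -21.86
6 116.0 86.9 -27.9 -21.38
7 118.0 87.6 -27.36 -20.89
8 114.0 87.6 -26.82 -20.41
9 114.0 87.3 -26.28 -19.92
10 118.0 87.4 -25.74 -19.44
11 116.0 87.7 -25.2 -18.95
12 115.0 87.6 -24.66 -18.46
13 115.0 87.5 -24.12 -17.97
14 117.0 87.2 -23.58 -17.48
15 116.0 87.7 -23.04 -16.99
16 114.0 87.7 -22.49 -16.5
17 115.0 87.2 -21.95 -16.01
18 118.0 87.7 -21.4 -15.52
19 115.0 87.4 -20.86 -15.02
20 114.0 87.5 -20.31 -14.53
21 116.0 86.9 -19.76 -14.04
22 118.0 87.8 -19.21 -13.54
23 115.0 87.8 -18.66 -13.04
24 115.0 87.7 -18.11 -12.55
25 117.0 87.5 -17.56 -12.05
94 116.0 87.0 22.63 24.23
95 116.0 87.2 23.25 24.78
96 117.0 87.4 23.87 25.34
97 117.0 87.6 24.48 25.9
98 114.0 87.3 25.1 26.45
99 116.0 87.4 25.72 27.01
100 117.0 87.5 26.34 27.57
101 115.0 87.1 26.96 28.13
102 116.0 87.1 27.59 
[... 724 characters left out ...]
44.22
130 219.0 80.5 45.44 44.81
131 219.0 80.2 46.09 45.4
132 220.0 80.8 46.75 45.99
133 219.0 81.2 47.4 46.58
134 220.0 81.2 48.06 47.17
135 220.0 80.9 48.72 47.77
136 220.0 81.1 49.37 48.36
137 220.0 82.0 50.03 48.96
138 221.0 82.3 50.7 49.55
139 221.0 82.4 51.36 50.15
140 221.0 82.2 52.02 50.75
141 221.0 82.4 52.68 51.35
142 221.0 82.7 53.35 51.95
143 221.0 83.0 54.02 52.55
144 213.0 83.3 54.68 53.15
145 147.0 85.1 55.35 53.76
146 117.0 86.4 56.02 54.36
147 140.0 86.2 56.69 54.97
148 150.0 86.5 57.37 55.57
149 154.0 86.6 58.04 56.18
150 143.0 86.7 58.71 56.79
151 130.0 86.8 59.39 57.4
152 122.0 87.0 60.07 58.01
153 111.0 86.5 60.74 58.62
154 95.0 86.7 61.42 59.23
155 80.0 87.2 62.1 59.85
```

View pics/w22c.png

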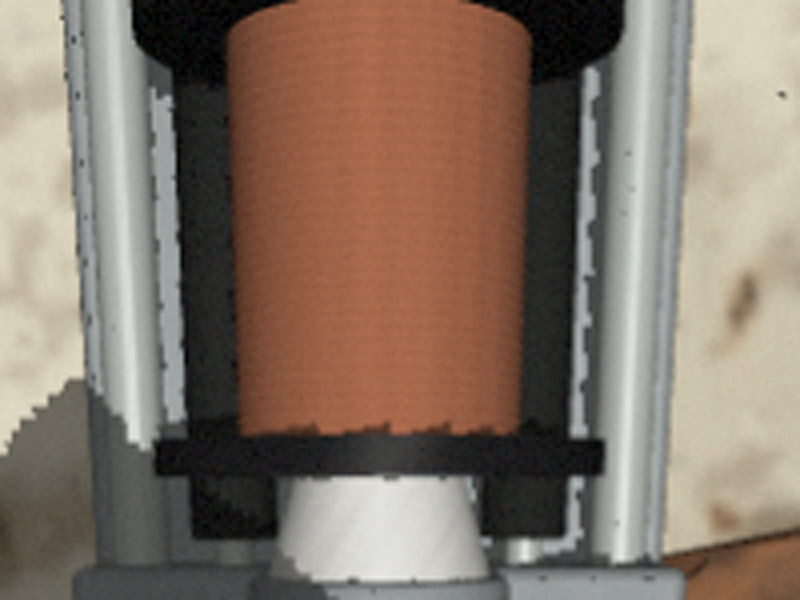

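```bash
python3 - <<'E'
from h import *
p,d=read_camera('scene'); cv2.imwrite('pics/sc23.png',p)
t,dt=read_camera('top'); P=cloud(cam('top'),dt); P[dt==0]=-1
v,u=np.mgrid[:480,:640]; Z=P[...,2]
m=(u>240)&(u<275)&(v>300)&(v<330)&(Z>.03)&(Z<.05); print('pot',m.sum(),P[m].mean(0).round(3))
m=(u>398)&(u<430)&(v>150)&(v<185)&(Z>.012)&(Z<.03); print('bat',m.sum(),P[m].mean(0).round(3))
d0=np.load('pics/top0.npy'); P0=cloud(cam('top'),d0); Z0=P0[...,2]
m=(u>398)&(u<430)&(v>150)&(v<185)&(Z0>.012)&(Z0<.03)&(d0>0); print('bat0',m.sum(),P0[m].mean(0).round(3))
print(read_state()['wrist_force'])
E
```

```text
pot 339 [ 0.383 -0.171  0.038]
bat 335 [ 0.666 -0.473  0.017]
bat0 336 [ 0.666 -0.474  0.017]
[0.79044307 0.10528276 0.07043476]
```

View pics/sc23.png

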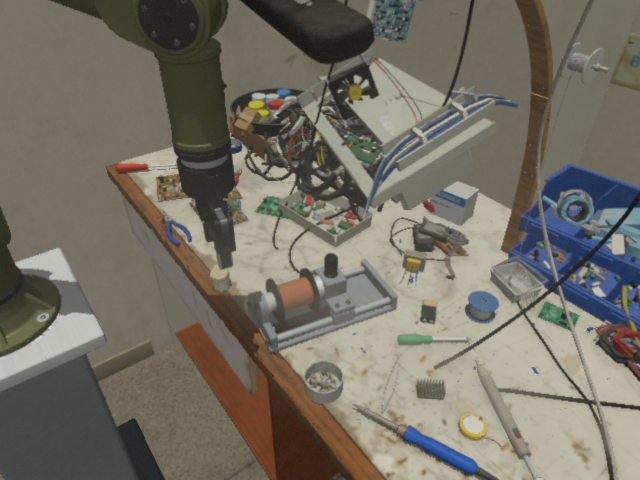

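The scene view shows the reel at (295,293) on the rollers between both cones. The arm is clear, and the pot and battery are where they started.

```bash
python3 -c "
from workcell import *
print(job_done())"
```

```text
the job is handed in; nothing more can be done
None
```

The reel is loaded in the pay-off stand and the job is handed in, at about 25 s of the 61 s allowed. I laid it on the rollers and slid one end of the hub over the head cone. I then brought the tailstock up by its knob, let go and moved the arm clear.

**Head end:** the first placing left the flange face about 1.6 mm short of the ring, so I took hold of the winding again and moved the reel on. The last view puts the face about 0.7 mm past the ring, and the ring itself is just hidden under the flange.

**Tail end:** the flange face measured between -36.3 and -36.9 mm along the stand. I put the ring at about -36.7 mm, worked out from the housing face because it could not be picked out clearly beside the flange. They are level to about half a millimetre.

**Fit:** both depths are far from the 8.3 mm at which the tapers wedge. I did not try turning the reel; that it turns freely rests on these measurements.

**Forces and bystanders:** the highest force I read was about 9 N, with the knob gripped. The battery and flux pot measured within 1 mm of where they began.

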